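# Gauge a control module and hold it on the tilted test pad

### The arm

A 6-joint arm with a two-finger parallel gripper is mounted at the origin on the work surface. World frame = base frame: x ahead of the robot, y to its left, z up, the work surface at z = 0. Lengths are in mm, angles in degrees, forces in N, time in s.
With the tool pointing down it reaches from about 350 to 850 mm from the base axis. Payload 8.1 kg.
Tool frame: the origin (TCP) lies at the very end of the fingers, on their centre line; the grasp point (between the pads) lies 19 mm behind it (pinch_z is the z of the grasp point in the tool frame, in mm); z points along the fingers, y is the direction in which the jaws open and shut (so a half turn about z gives the same grasp; the last joint's range is limited). The gripper opens to 85 mm and grips with 20 to 120 N. Pads are 22 mm wide; open, the fingers measure 114 mm over their backs; the gripper's body (76 mm by 85 mm) begins 54 mm behind the grasp point. The pads swing forward as they close: fully open they stand 13 mm farther back than shut.
Start: joints at [66.669, 7.471, 85.268, -0, 87.261, -4.893], TCP at [189.743, 569.212, 193.992] pointing down, gripper open.
Joint ranges: [-169.43, 169.43], [-51.17, 129.36], [1.28, 143.12], [-76.62, 256.62], [0, 156.53], [-152.29, 152.29]. Speed limits (degrees/s): [136.94, 136.94, 159.86, 180, 180, 180].

### API

Orientations are given as [roll, pitch, yaw] about the fixed x, y, z axes, in that order (R = Rz(yaw) Ry(pitch) Rx(roll)).
In Python, from bench import * gives the robot as it stands.
- The arm moves only by the shell command python3 -m creep 'ROWS' [FORCE]. ROWS is a JSON object of lists of equal length, an entry for each row: "translation": the shift along the tool's x, y, z in mm, a list of three; "rotation": the turn, a rotation vector about the tool's x, y, z in rad, a list of three; "claw": the finger opening in mm, from 0 to 85.4. In form: {"translation": [[dx, dy, dz], ...], "rotation": [[ax, ay, az], ...], "claw": [claw, ...]}. A call has 1 to 10 rows; each row shifts and turns the commanded pose from where the row before left it, along the tool's axes as they then stand; what a row does not reach is not made up. A row lasts 1/10 s, in which the tool goes at most 50 mm and 8.59 degrees, less where a joint would pass 70% of its speed; a pose out of reach is approached as far as the arm can. A call is refused whole if a number of a shift passes 50 or a number of a turn 0.15, either way. A call with a gripper value outside its range is refused whole. The fingers move at their own pace and stop on an object; FORCE is the grip in N (left out, the last holds). Time passes only in rows, so rows that do not move let the fingers close. It gives the time, the measured TCP pose, the force and the opening at its end, in the units of the state.
- sense(): the state, without advancing time (a new reading comes with each control period).
- snapshot(name): name is "scene" or "top"; returns a dict with "frame" (400x640x3 uint8, red, green, blue), "intrinsics" (3x3 intrinsics, pixels), "extrinsics" (4x4, takes a point from camera to world coordinates). Camera axes: x right, y up, looking along -z (the intrinsics and any distortion apply to the point x, -y, -z); pixel columns grow to the right and rows downward; lengths in mm; the calibration is good to about 2 mm. A picture is of the moment at which its call begins. There is no depth.
- hand_in(): hands the job in, once; it reports no verdict.
The state is a dict: "time": time; "joint_pos": joint angles; "qd": joint speeds; "joint_efforts": joint torques, N m; "tool_pos": TCP position; "tcp_rot": TCP orientation; "ft_force": force on the tool from outside, world axes, zero at the start; "wrist_torque": the same for the moment, N m; "finger_gap": finger opening in mm.
Only numpy, scipy, OpenCV 4.12 (cv2) and the standard library are available. Lean on these libraries where they do the work, as an engineer would, in place of code of your own. Each camera call takes 0.05 s, during which the arm holds its last target.

### The job

Check in the white control module: press the knob of the drop gauge gently down until its foot rests on the end of the module, hold it there for about a second, and let it spring back up. Then take the module by its rib, draw it out from under the foot, tilt it to match the test stand's sloping pad and press it there, centred, squarely along the pad and flush, so that the sprung pad gives by about half its travel. Finish while still gripping the module and pressing it on the pad (do not let go), and leave the other things on the bench where they are.

Things in the scene. Friction and masses are not known exactly. Their poses are not given: they have to be found in the camera images.
- module_grip (a point): Centre of the upright grip rib of the loose white plastic control module (0.15-0.26 kg): a slab 200 (x) x 60 (y) x 16 mm with a rib in its middle, 50 (x) x 14 (y) x 40 mm high, pinched across its 14 mm (fingers close along y). The point is 26 mm above the slab's top, 42 mm above its underside, 14 mm below the rib's top. Axes: x along slab, z up out of the rib.
- module_under (a point): Centre of the module's flat underside, 42 mm below module_grip, same axes. At the start the module lies flat on the gauge's base plate, its x along the gauge's x, its middle at the gauge's origin.
- foot_knob_top (a point): Centre of the top of the gauge's black round knob, 36 mm across, 14 mm thick, on an 8 mm upright spindle that ends in the foot. 178 mm above the bench when raised. Push it straight down: about 2 N at the top, 5 N where the foot meets the module. Axes as the gauge's.
- foot_tip (a point): Centre of the foot's flat underside, 14 mm across, straight below the knob; raised, 53 mm above the bench and 22 mm above the slab. It overhangs the last 19 mm of the module's +x end, so the module cannot go straight up: lift it a few mm (under 20), draw it at least 25 mm along the gauge's -x (towards the robot), then raise it.
- gauge: Drop gauge, fixed to the bench. Steel base plate 270 x 90 mm, top 15 mm above the bench; grey arm at 106-130 mm height from a column 24 mm thick, 150 mm tall at x +138 mm to the knob's spindle at x +88 mm. Origin: on the bench under the middle of the module as it starts. Axes: x from there to the knob and column, away from the robot; z up.
- stand: Test stand, grey box 250 x 120 x 34 mm fixed to the bench, with the sloping deck and pad on it; origin on the bench 60 mm nearer the robot than the box's centre, x away from the robot as the pad goes up. Two fixed side posts 137 mm tall stand at x +160, y +-57 mm beside the deck's high end.
- gauge_foot (a joint): How far the gauge foot has been pushed down, m: 0 raised (it springs back there by itself), 0.022 where it meets the module. The foot's end is sprung too: from there it gives for 5 mm more (about 1.3 N per mm), so 0.023 to 0.026 is a gentle press and beyond 0.027 it is hard.
- pad_face (a point): Centre of the face of the test stand's sprung pad: dark, flat, 210 (x) x 70 mm (y), six small brass contacts, raised 8 mm on a locked, sloping aluminium deck 230 x 100 mm. Slope 0.2 to 0.5 rad, low edge nearest the robot. Axes: x up the slope, y level across it, z the outward normal. The underside's centre goes on this point, slab along x, either end up.
- pad (a joint): How far the sprung pad has been pressed in along its normal, m: 0 out, 0.006 fully in. The spring takes about 3.6 N to start (more than the module's weight) and 1.8 N for every mm after that, about 9 N at half travel.
- cap_center (a point): Bystander: centre of a loose white plastic cap, 60 mm across, 28 mm high.
- bracket: Bystander: loose steel angle bracket 90 x 70 mm with a round hole and an upright flange 30 mm high; origin at the centre of its underside.
- carton: Bystander: loose small cardboard carton 90 x 70 x 50 mm high; origin at the centre of its underside.

How it is judged (in metres and radians):
On the way, in this order (a step that is already met when the one before it is completed fails the run):
1. the gauge foot has been pressed onto the module, 0.3 to 25 N, and stayed there for 0.4 s (value of joint gauge_foot above 0.018 m and contact force between gauge_foot and module between 0.3 and 25 N), for 0.4 s.
2. the module is gripped and clear of the gauge, whose foot is back up (value of joint gauge_foot below 0.004 m and contact force between module and gauge below 0.05 N and contact force between the fingers and module above 2 N and horizontal distance between module_grip and foot_knob_top above 0.11 m), for 0.2 s.
At the end, for the whole second after the job is handed in: The module is still gripped and pressed flush on the sloping pad: underside within 3 mm and 0.04 rad of the face, centred within 15 mm along and 12 mm across, slab along the pad within 0.12 rad, rib outward, the pad pressed in by 1 to 5.8 mm with under 25 N, at rest; the gauge foot is back up (x of module_under in the frame of pad_face between -0.015 and 0.015 m and y of module_under in the frame of pad_face between -0.012 and 0.012 m and z of module_under in the frame of pad_face below 0.003 m and angle between the z axis of module_under and the z axis of pad_face, either way round below 0.04 rad and angle between the x axis of module_under and the x axis of pad_face, either way round below 0.12 rad and angle between module_under's own z axis and vertical below 0.7 rad and value of joint pad between 0.001 and 0.0058 m and contact force between module and pad below 25 N and contact force between the fingers and module above 2 N and linear speed of module below 0.02 m/s and value of joint gauge_foot below 0.004 m); the arm keeps its last pose, push and grip.
It fails at once if the gauge foot rammed onto the module (over 40 N) (contact force between gauge_foot and module above 40 N).
It fails at once if the module rammed onto the pad (over 45 N) (contact force between module and pad above 45 N).
It fails at once if a bystander moved by more than 30 mm (distance of any of cap_center, bracket, carton from where it was at the start of the episode above 0.03 m).
It also fails if it takes over 58 s, if anything falls off the work surface, if the arm or the gripper's body presses on something with over 40 N, if the wrist force passes 120 N, or if a joint passes its speed limit or range.

## Working session

There is one attempt and no reset: what is moved stays moved. The work goes in short steps, Python scripts to look and compute and a shell command to move; the robot and the scene stay as the last step left them, time stands still between calls to the robot, and variables do not carry over. Pictures are saved under pics/ and viewed, and the job is handed in when it is done.

```bash
ls; mkdir -p pics; python3 - <<'E'
from bench import *
import cv2
s=sense();print(s)
for n in("scene","top"):
    d=snapshot(n);cv2.imwrite(f"pics/{n}0.png",d["frame"][:,:,::-1]);print(n,d["intrinsics"],d["extrinsics"],[k for k in d])
E
```

```text
pics
{'time': 0.0, 'joint_pos': array([ 6.66688529e+01,  7.51623177e+00,  8.53298422e+01,  3.42140016e-04,
        8.72609419e+01, -4.89248875e+00]), 'qd': array([ 0.03083581, -0.02588073,  0.06101074, -0.07206465, -0.02490336,
        0.05166941]), 'joint_efforts': array([ 4.19513774e-03, -5.69382012e+01, -5.00579059e+01,  4.23676611e-04,
        1.40808779e-02, -1.43737770e-05]), 'tool_pos': array([189.49776866, 568.63568424, 192.92738289]), 'tcp_rot': array([-1.79893403e+02, -9.46746074e-03,  1.61561316e+02]), 'ft_force': array([-0.0088474 ,  0.732884  ,  0.09432862]), 'wrist_torque': array([0.00050661, 0.00342549, 0.002355  ]), 'finger_gap': 85.54445987280307}
scene [[433.79152169   0.         317.38218894]
 [  0.         433.79152169 198.15515233]
 [  0.           0.           1.        ]] [[-8.51711310e-02 -6.81252509e-01  7.27076955e-01  1.45858823e+03]
 [ 9.96363874e-01 -5.66119483e-02  6.36719483e-02  7.42102380e+01]
 [-2.21543156e-03  7.29856223e-01  6.83597093e-01  9.41066045e+02]
 [ 0.00000000e+00  0.00000000e+00  0.00000000e+00  1.00000000e+00]] ['frame', 'intrinsics', 'extrinsics']
top [[498.18058863   0.         325.8026823 ]
 [  0.         498.18058863 200.15252741]
 [  0.           0.           1.        ]] [[-2.36340961e-03  9.88829418e-01 -1.49032869e-01  4.12897760e+02]
 [-9.99997128e-01 -2.27779291e-03  7.45165705e-04 -1.47542359e+01]
 [ 3.97375757e-04  1.49034202e-01  9.88831962e-01  1.42964939e+03]
 [ 0.00000000e+00  0.00000000e+00  0.00000000e+00  1.00000000e+00]] ['frame', 'intrinsics', 'extrinsics']
```

View pics/scene0.png

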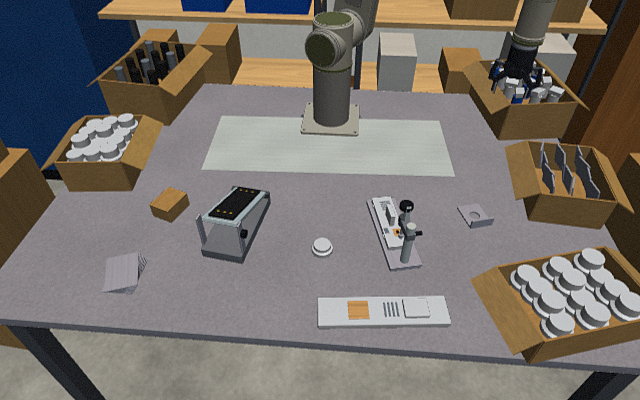

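View pics/top0.png

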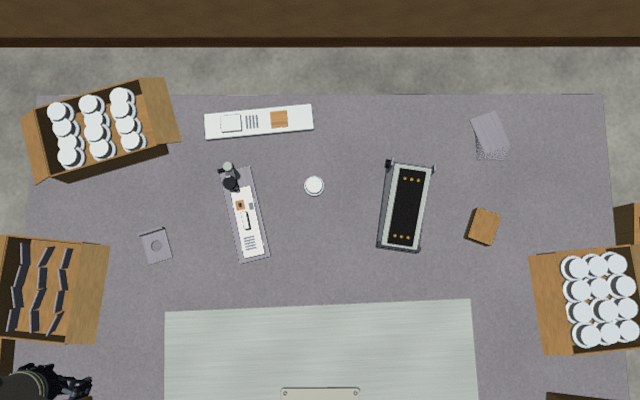

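The top view shows the gauge with the module at about (245,215), its knob at (229,170-185). The stand's pad is at about (408,205), the cap at (314,185), the bracket at (156,245) and the carton at (482,226). I'll enlarge these areas.

```bash
python3 - <<'E'
import cv2
t=cv2.imread("pics/top0.png");s=cv2.imread("pics/scene0.png")
cv2.imwrite("pics/t_g.png",cv2.resize(t[150:270,200:290],None,fx=5,fy=5,interpolation=cv2.INTER_CUBIC))
cv2.imwrite("pics/t_s.png",cv2.resize(t[150:260,365:445],None,fx=5.4,fy=5.4,interpolation=cv2.INTER_CUBIC))
cv2.imwrite("pics/s_g.png",cv2.resize(s[185:275,350:430],None,fx=6,fy=6,interpolation=cv2.INTER_CUBIC))
cv2.imwrite("pics/s_s.png",cv2.resize(s[180:265,190:280],None,fx=6,fy=6,interpolation=cv2.INTER_CUBIC))
E
```

```text
(no output)
```

View pics/t_g.png

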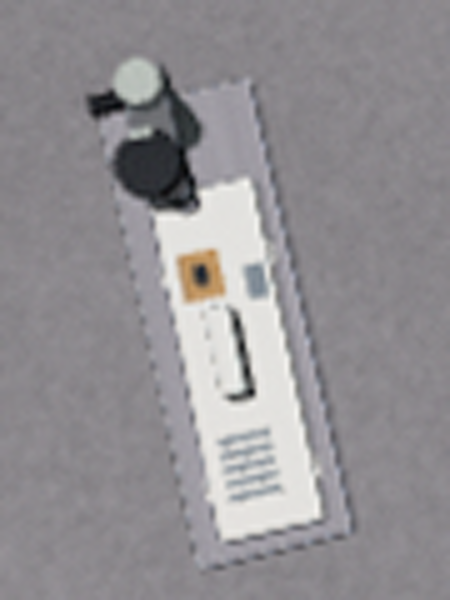

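View pics/t_s.png

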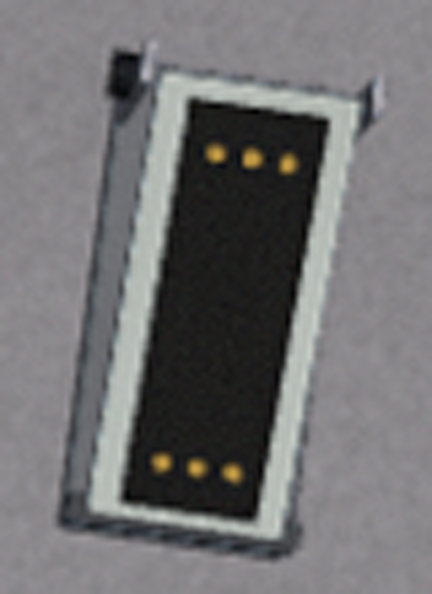

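View pics/s_g.png

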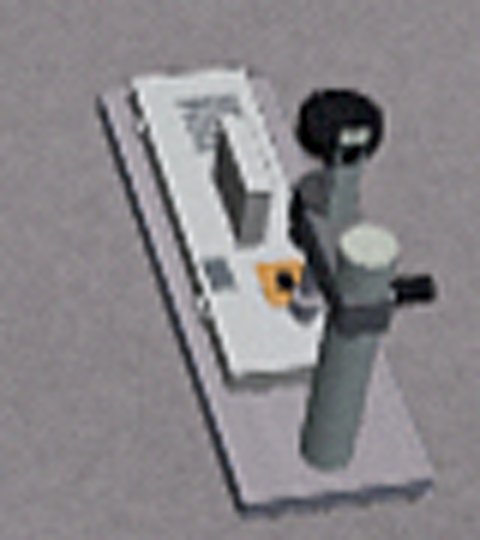

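View pics/s_s.png

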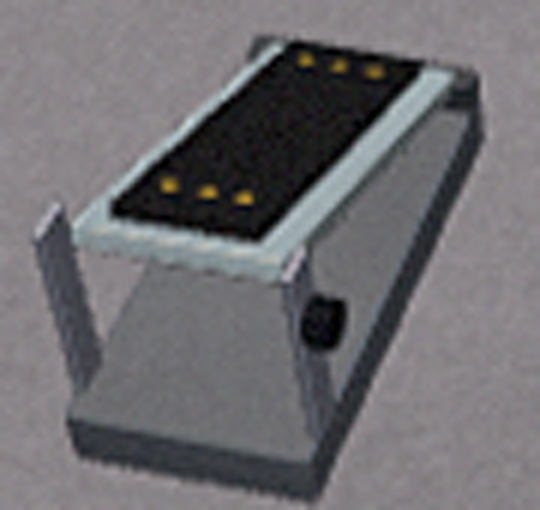

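```bash
cat > h.py <<'E'
import numpy as np, cv2, pickle
from scipy.optimize import least_squares
from scipy.spatial.transform import Rotation as R
K={"scene":(433.79152169,317.38218894,198.15515233),"top":(498.18058863,325.8026823,200.15252741)}
X={"scene":np.array([[-8.51711310e-02,-6.81252509e-01,7.27076955e-01,1.45858823e+03],[9.96363874e-01,-5.66119483e-02,6.36719483e-02,7.42102380e+01],[-2.21543156e-03,7.29856223e-01,6.83597093e-01,9.41066045e+02]]),
"top":np.array([[-2.36340961e-03,9.88829418e-01,-1.49032869e-01,4.12897760e+02],[-9.99997128e-01,-2.27779291e-03,7.45165705e-04,-1.47542359e+01],[3.97375757e-04,1.49034202e-01,9.88831962e-01,1.42964939e+03]])}
def proj(n,P):
    P=np.atleast_2d(P);f,cx,cy=K[n];E=X[n];c=(P-E[:,3])@E[:,:3]
    return np.c_[f*c[:,0]/-c[:,2]+cx, f*-c[:,1]/-c[:,2]+cy]
E
cat > fit.py <<'E'
from h import *
def cr(p,f,o): return (np.array(p,float)+.5)/f-.5+np.array(o)
tg=lambda p:cr(p,5,(200,150)); ts=lambda p:cr(p,5.4,(365,150)); sg=lambda p:cr(p,6,(350,185)); ss=lambda p:cr(p,6,(190,180))
obsG=[("top",tg,(325,520),(-100,-30,31)),("top",tg,(220,540),(-100,30,31)),("top",tg,(252,180),(100,-30,31)),
("top",tg,(203,570),(None,45,15)),("top",tg,(352,533),(None,-45,15)),
("scene",sg,(133,75),(-100,-30,31)),("scene",sg,(232,378),(100,-30,31)),
("top",tg,(153,165),(88,0,178)),("scene",sg,(342,115),(88,0,178))]
obsG=[o for o in obsG if o[3][0] is not None]
def rg(p):
    r=[]
    for n,m,px,L in obsG:
        c,s=np.cos(p[2]),np.sin(p[2]); P=[p[0]+c*L[0]-s*L[1],p[1]+s*L[0]+c*L[1],L[2]]
        r.append(proj(n,P)[0]-m(px))
    return np.ravel(r)
a=least_squares(rg,[380,160,0.2],loss='soft_l1');print("gauge",a.x,np.degrees(a.x[2]));print(rg(a.x).reshape(-1,2).round(2))
# stand
C=[(105,35),(105,-35),(-105,-35),(-105,35)]
T=ts([(190,100),(330,118),(257,522),(122,500)]); S=ss([(262,243),(110,210),(287,42),(423,62)])
def P3(p):
    Rm=R.from_euler('ZY',[p[3],-p[4]]).as_matrix()
    return np.array([[x,y,0] for x,y in C])@Rm.T+p[:3]
def rs(p): return np.ravel(np.r_[proj("top",P3(p))-T,proj("scene",P3(p))-S])
b=least_squares(rs,[400,-160,100,-.1,.3],loss='soft_l1');print("pad",b.x,np.degrees(b.x[3:]));print(rs(b.x).reshape(-1,2).round(2))
J=b.jac;print(np.sqrt(np.diag(np.linalg.inv(J.T@J)))*.5)
E
python3 fit.py
```

```text
gauge [563.60198987 207.74909015  31.64696229] 1813.237373842674
[[-0.04 -0.02]
 [-0.05  0.98]
 [-0.41 -0.57]
 [-0.01  0.25]
 [ 0.69 -1.01]
 [ 0.21 -0.7 ]
 [-0.99  0.03]]
pad [ 593.13503519 -232.97268051   95.64063043  -75.5428639    38.04529776] [-4328.2872738   2179.83499179]
[[-0.11 -0.57]
 [ 0.1  -0.24]
 [ 0.37  0.2 ]
 [ 0.04  0.65]
 [-0.21 -0.66]
 [ 0.02  0.51]
 [ 0.87  0.09]
 [-0.02  0.22]]
[0.68528895 0.56593436 1.17197286 0.00530437 0.00823781]
```

```bash
cat > fit2.py <<'E'
from h import *
U=4
def cont(n,box,pred):
    im=cv2.imread(f"pics/{n}0.png")[box[1]:box[3],box[0]:box[2]]
    im=cv2.resize(im,None,fx=U,fy=U,interpolation=cv2.INTER_CUBIC)
    m=pred(im).astype(np.uint8); m=cv2.morphologyEx(m,cv2.MORPH_CLOSE,np.ones((13,13)));m=cv2.morphologyEx(m,cv2.MORPH_OPEN,np.ones((13,13)))
    c=max(cv2.findContours(m,cv2.RETR_EXTERNAL,cv2.CHAIN_APPROX_NONE)[0],key=cv2.contourArea)[::4,0]
    return (c+.5)/U-.5+np.array(box[:2])
dark=lambda im:im.max(2)<110
ct={"top":cont("top",(365,150,445,260),dark),"scene":cont("scene",(190,180,280,265),lambda im:im.max(2)<80)}
C=[(105,35),(105,-35),(-105,-35),(-105,35)]
def P3(p):
    Rm=R.from_euler('ZY',[p[3],-p[4]]).as_matrix()
    return np.array([[x,y,0] for x,y in C])@Rm.T+p[:3]
def rs(p):
    r=[]
    for n in ct:
        q=(proj(n,P3(p))*64).astype(np.float32)
        r+=[cv2.pointPolygonTest(q,(float(x*64),float(y*64)),True)/64 for x,y in ct[n]]
    return np.array(r)
p0=[593.1,-233,95.6,np.radians(-8.29),np.radians(19.83)]
for n in ct: print(n,ct[n].min(0),ct[n].max(0))
r=rs(p0);print(np.abs(r).mean(),np.abs(r).max())
b=least_squares(rs,p0,loss='soft_l1',f_scale=.3,x_scale=[1,1,1,.01,.01],diff_step=1e-4);print(b.x,np.degrees(b.x[3:]));r=rs(b.x);print(np.abs(r).mean(),np.abs(r).max())
E
python3 fit2.py
```

```text
top [375.375 168.125] [425.125 253.125]
scene [209.125 186.625] [258.875 219.375]
3.2302571713611696 13.15654436975166
[ 5.87708895e+02 -2.28649201e+02  9.87005963e+01 -1.94609705e-01
  2.67292908e-01] [-11.15031475  15.31475553]
2.9041402992362704 12.214356351633416
```

```bash
sed -i 's/im.max(2)<110/im.max(2)<80/' fit2.py; python3 fit2.py; sed 's/<80/<65/g' fit2.py|python3 -
```

```text
top [387.375 168.375] [424.875 249.875]
scene [209.125 186.625] [258.875 219.375]
0.7685408460959146 5.868603365106552
[ 5.91973297e+02 -2.32201415e+02  9.50088770e+01 -1.53096327e-01
  3.34012183e-01] [-8.77177342 19.13748841]
0.6761832195398395 5.340652962772678
top [387.625 168.625] [424.625 245.375]
scene [209.375 186.875] [258.625 219.375]
0.48278993545793597 2.6172179340627575
[ 5.93366681e+02 -2.32591027e+02  9.59183920e+01 -1.54138101e-01
  3.42343908e-01] [-8.83146267 19.61486108]
0.4684247707172739 2.7514280882841544
```

```bash
cat > plan.py <<'E'
import sys,json
from h import *
from scipy.spatial.transform import Slerp
G=np.array([563.6,207.7,0]);gy=13.24
PAD=np.array([593.3,-232.7,95.8]);py=-8.6;sl=19.7
RG=R.from_euler('xyz',[180,0,180+gy],degrees=True)
RP=R.from_euler('ZY',[py,-sl],degrees=True)   # pad frame
def gp(x,y,z): return G+R.from_euler('z',gy,degrees=True).apply([x,y,z])
# tool on pad: z=-normal, y=+pad y, x=-pad x
RT=RP*R.from_euler('xyz',[180,0,180],degrees=True)
def now():
    from bench import sense
    s=sense();return s,np.array(s["tool_pos"]),R.from_euler('xyz',s["tcp_rot"],degrees=True)
def plan(p1,R1,n,p0=None,R0=None):
    if p0 is None: _,p0,R0=now()
    sl_=Slerp([0,1],R.concatenate([R0,R1]));P=p0;Q=R0;T=[];W=[]
    for i in range(1,n+1):
        p=p0+(p1-p0)*i/n;q=sl_(i/n);T.append(Q.inv().apply(p-P).round(1).tolist());W.append((Q.inv()*q).as_rotvec().round(4).tolist());P=p;Q=q
    print(json.dumps({"translation":T,"rotation":W}))
E
python3 - <<'E'
from plan import *
t=gp(88,0,178);print(t)
_,p,r=now()
plan(t+[0,0,30],RG,18)
E
```

```text
[649.26089371 227.85468406 178.        ]
{"translation": [[-30.2, -9.9, -0.8], [-29.9, -10.8, -0.8], [-29.6, -11.7, -0.8], [-29.2, -12.6, -0.8], [-28.8, -13.5, -0.8], [-28.4, -14.4, -0.8], [-27.9, -15.3, -0.8], [-27.4, -16.1, -0.8], [-26.9, -16.9, -0.8], [-26.4, -17.8, -0.8], [-25.8, -18.6, -0.8], [-25.2, -19.3, -0.8], [-24.6, -20.1, -0.8], [-24.0, -20.9, -0.8], [-23.3, -21.6, -0.8], [-22.7, -22.3, -0.8], [-22.0, -23.0, -0.8], [-21.3, -23.6, -0.8]], "rotation": [[-0.0001, -0.0, -0.0307], [-0.0001, -0.0, -0.0307], [-0.0001, -0.0, -0.0307], [-0.0001, -0.0, -0.0307], [-0.0001, -0.0, -0.0307], [-0.0001, -0.0, -0.0307], [-0.0001, -0.0, -0.0307], [-0.0001, -0.0, -0.0307], [-0.0001, -0.0, -0.0307], [-0.0001, -0.0, -0.0307], [-0.0001, -0.0, -0.0307], [-0.0001, -0.0, -0.0307], [-0.0001, -0.0, -0.0307], [-0.0001, -0.0, -0.0307], [-0.0001, -0.0, -0.0307], [-0.0001, -0.0, -0.0307], [-0.0001, -0.0, -0.0307], [-0.0001, -0.0, -0.0307]]}
```

```bash
python3 -m creep '{"translation":[[-30,-10,-3],[-30,-11,-3],[-29.5,-12,-3],[-29,-12.5,-3],[-29,-13.5,-2],[-28.5,-14.5,-2],[-28,-15,-1],[-27.5,-16,0],[-27,-17,0]],"rotation":[[0,0,-0.031],[0,0,-0.031],[0,0,-0.031],[0,0,-0.031],[0,0,-0.031],[0,0,-0.031],[0,0,-0.031],[0,0,-0.031],[0,0,-0.031]],"claw":[0,0,0,0,0,0,0,0,0]}' 20
python3 - <<'E'
from plan import *
plan(gp(88,0,178)+[0,0,30],RG,9)
E
```

```text
time: 1.0
tool_pos: [420.7, 397.8, 210.6]
tcp_rot: [-180.0, -0.0, 177.6]
ft_force: [-0.0, 0.5, 0.0]
finger_gap: 0.1
{"translation": [[-26.2, -17.8, 0.3], [-25.6, -18.6, 0.3], [-25.0, -19.4, 0.3], [-24.4, -20.1, 0.3], [-23.8, -20.8, 0.3], [-23.2, -21.5, 0.3], [-22.5, -22.2, 0.3], [-21.8, -22.9, 0.3], [-21.1, -23.6, 0.3]], "rotation": [[-0.0, -0.0001, -0.0303], [-0.0, -0.0001, -0.0303], [-0.0, -0.0001, -0.0303], [-0.0, -0.0001, -0.0303], [-0.0, -0.0001, -0.0303], [-0.0, -0.0001, -0.0303], [-0.0, -0.0001, -0.0303], [-0.0, -0.0001, -0.0303], [-0.0, -0.0001, -0.0303]]}
```

```bash
python3 -m creep '{"translation":[[-26,-18,0],[-25.5,-18.5,0],[-25,-19.5,0],[-24.5,-20,0],[-24,-21,0],[-23,-21.5,0],[-22.5,-22,0],[-22,-23,0],[-21,-23.5,0],[0,0,0]],"rotation":[[0,0,-0.03],[0,0,-0.03],[0,0,-0.03],[0,0,-0.03],[0,0,-0.03],[0,0,-0.03],[0,0,-0.03],[0,0,-0.03],[0,0,-0.03],[0,0,0]],"claw":[0,0,0,0,0,0,0,0,0,0]}'
python3 - <<'E'
from plan import *
plan(gp(88,0,178)+[0,0,10],RG,1)
from bench import *
for n in("scene","top"):
    d=snapshot(n);cv2.imwrite(f"pics/{n}1.png",cv2.resize(d["frame"][150:280,(340 if n=="scene" else 190):(440 if n=="scene" else 300),::-1],None,fx=4.5,fy=4.5,interpolation=cv2.INTER_CUBIC))
E
```

```text
time: 2.0
tool_pos: [650.0, 224.9, 209.5]
tcp_rot: [-179.9, -0.1, -167.1]
ft_force: [0.8, -0.5, -1.2]
finger_gap: -0.1
{"translation": [[0.1, 3.1, 21.5]], "rotation": [[-0.0013, -0.0012, -0.0067]]}
```

View pics/scene1.png

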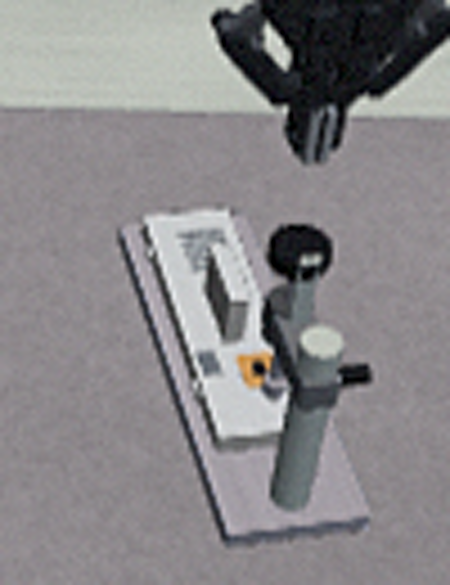

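View pics/top1.png

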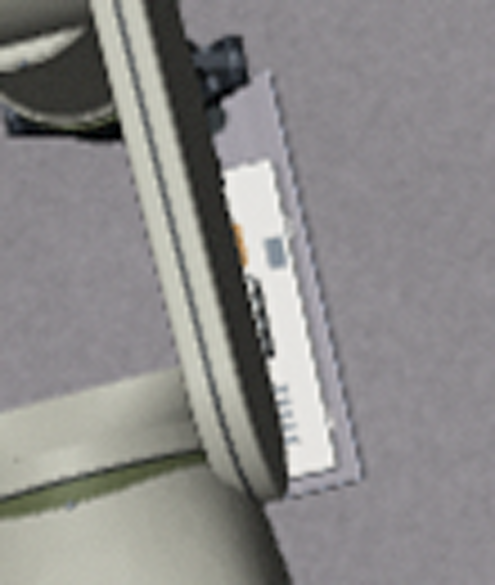

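The tips show in the scene crop at (318,160) and the knob's top at about (300,245). I'll check both against their projections.

```bash
python3 - <<'E'
from plan import *
f=lambda P:(proj("scene",P)-[340,150])*4.5
print(f([650,224.9,209.5]),f(gp(88,0,178)),f(gp(88,0,190)), f(gp(138,0,150)))
E
```

```text
[[297.59134554 201.52222599]] [[295.10708371 242.01566711]] [[298.04076541 226.5507722 ]] [[314.52844222 340.15203282]]
```

```bash
python3 - <<'E'
from plan import *
from bench import *
s,p,r=now();print(s["time"],p,s["tcp_rot"],s["joint_pos"],s["ft_force"])
d=snapshot("scene");cv2.imwrite("pics/scene2.png",cv2.resize(d["frame"][130:250,350:470,::-1],None,fx=5,fy=5,interpolation=cv2.INTER_CUBIC))
for dx in ([0,0,0],[0,0,-19],[0,0,-73]):
  print((proj("scene",p+r.apply(dx))-[350,130])*5)
E
```

```text
2.1 [647.8228113  227.74595438 209.91093721] [ 1.79986007e+02 -1.00541939e-01 -1.67082675e+02] [ 1.50830087e+01  2.07896114e+01  6.81303141e+01  1.77860636e-02
  9.11800157e+01 -8.78339534e+01] [ 0.43925004 -0.57349104  1.28464327]
[[286.26427197 320.67216543]]
[[291.66149898 292.27204964]]
[[307.7459143  207.63613261]]
```

View pics/scene2.png

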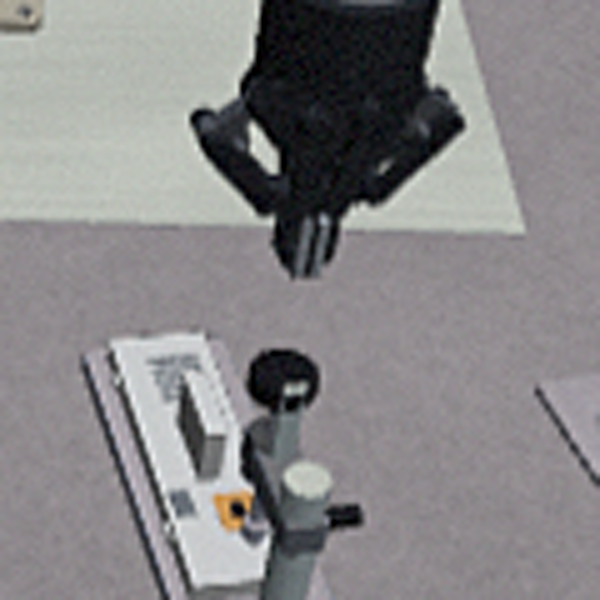

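The tip is seen at crop (308,278) but predicted at (286,321). That is too far off to ignore, so I'll test it against the starting pictures and the base.

```bash
python3 - <<'E'
from plan import *
p=np.array([189.5,568.6,192.9])
for n in("scene","top"):
    print(n,[proj(n,p+[0,0,z])[0].round(1).tolist() for z in(0,19,73,150)],"base",proj(n,[[0,0,0],[80,80,0],[80,-80,0]]).round(1).tolist())
s=cv2.imread("pics/scene0.png");t=cv2.imread("pics/top0.png")
a=cv2.resize(s[0:140,260:600],None,fx=2.3,fy=2.3,interpolation=cv2.INTER_CUBIC)
b=cv2.resize(t[320:400,0:160],None,fx=4,fy=4,interpolation=cv2.INTER_CUBIC)
o=np.zeros((a.shape[0]+b.shape[0],max(a.shape[1],b.shape[1]),3),np.uint8);o[:a.shape[0],:a.shape[1]]=a;o[a.shape[0]:,:b.shape[1]]=b;print(a.shape)
cv2.imwrite("pics/chk0.png",o[:600,:800])
E
```

```text
scene [[503.7, 108.3], [505.4, 103.1], [510.5, 87.9], [518.2, 64.7]] base [[330.7, 119.2], [350.4, 131.7], [308.4, 129.7]]
top [[81.4, 370.5], [77.5, 372.0], [65.7, 376.6], [46.6, 384.0]] base [[320.5, 429.1], [291.3, 398.3], [349.7, 398.1]]
(322, 782, 3)
```

View pics/chk0.png

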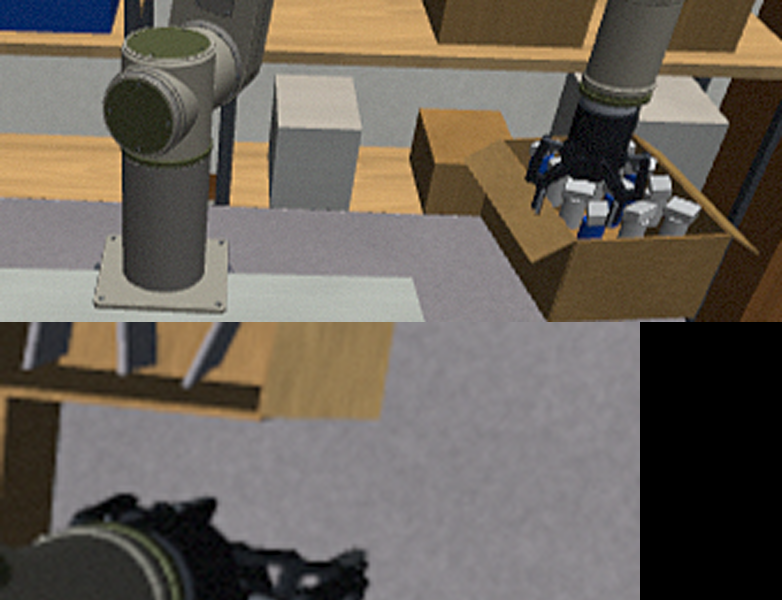

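```bash
python3 - <<'E'
from plan import *
p=np.array([189.5,568.6,192.9]);y=np.array([.316,.949,0])
L=[p+s*y*48+[0,0,13] for s in(1,-1)]
print(proj("scene",L),proj("top",L))
for d in([0,0,29],[-25,0,0],[0,-25,0]): print(d,proj("scene",np.array(L)+d).round(1).tolist(),proj("top",np.array(L)+d).round(1).tolist())
q=np.array([647.8,227.7,209.9])
for d in([0,0,0],[0,0,29],[-33,0,0],[-33,8,0]): print(d,(proj("scene",q+d)-[350,130])*5)
E
```

```text
[[520.59266436 107.89831965]
 [489.39600166 101.72673639]] [[ 59.97019149 364.88397251]
 [ 97.64755537 378.14844605]]
[0, 0, 29] [[523.5, 99.8], [491.8, 93.7]] [[53.3, 367.1], [91.9, 380.7]]
[-25, 0, 0] [[518.6, 103.8], [487.9, 97.8]] [[59.2, 375.9], [96.9, 389.2]]
[0, -25, 0] [[512.5, 107.6], [481.5, 101.4]] [[70.5, 364.9], [108.3, 378.1]]
[0, 0, 0] [[286.16499834 320.65225687]]
[0, 0, 29] [[294.4376667  276.95558401]]
[-33, 0, 0] [[281.92139871 276.90410874]]
[-33, 8, 0] [[297.80047107 277.76516275]]
```

The start pictures agree. In both views the fingers appear about 29 mm above the reported tip, so the reported height is doubtful. I'll find the knob by touch, in guarded steps.

```bash
python3 -m creep '{"translation":[[0,1,8],[0,0,8],[0,0,4],[0,0,3],[0,0,3],[0,0,2],[0,0,0]],"rotation":[[0,0,0],[0,0,0],[0,0,0],[0,0,0],[0,0,0],[0,0,0],[0,0,0]],"claw":[0,0,0,0,0,0,0]}'
cat > look.py <<'E'
import sys
from plan import *
from bench import *
name=sys.argv[1];cam=sys.argv[2];x0,y0,x1,y1,f=[int(a) for a in sys.argv[3:8]]
s,p,r=now();print(round(s["time"],2),p.round(2),s["tcp_rot"].round(2),"F",s["ft_force"].round(2),"gap",round(s["finger_gap"],2))
d=snapshot(cam);cv2.imwrite(f"pics/{name}.png",cv2.resize(d["frame"][y0:y1,x0:x1,::-1],None,fx=f,fy=f,interpolation=cv2.INTER_CUBIC))
E
python3 look.py k1 scene 350 130 470 250 5
```

```text
time: 2.85
tool_pos: [647.6, 229.3, 182.7]
tcp_rot: [-180.0, -0.0, -167.0]
ft_force: [0.7, 0.4, -0.1]
finger_gap: -0.1
2.85 [647.63 229.26 182.73] [-1.8000e+02 -2.0000e-02 -1.6698e+02] F [ 0.66  0.37 -0.09] gap -0.1
```

View pics/k1.png

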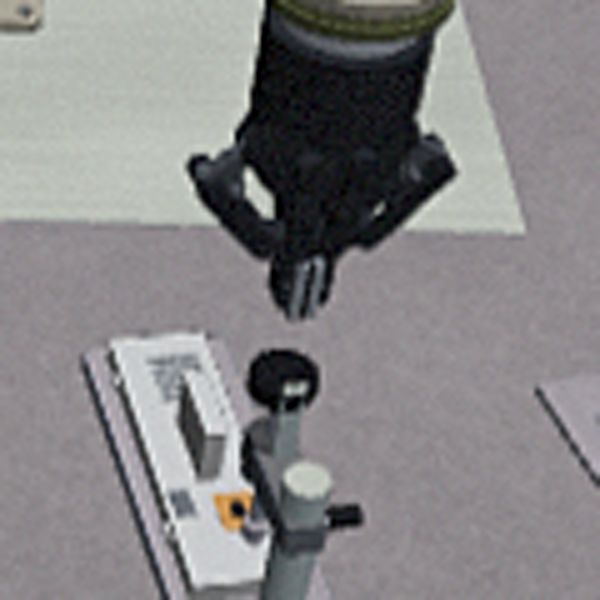

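```bash
python3 -m creep '{"translation":[[0,-4,3],[0,0,4],[0,0,4],[0,0,3],[0,0,3],[0,0,2],[0,0,0]],"rotation":[[0,0,0],[0,0,0],[0,0,0],[0,0,0],[0,0,0],[0,0,0],[0,0,0]],"claw":[0,0,0,0,0,0,0]}'
python3 look.py k2 scene 350 130 470 250 5
```

```text
time: 3.6
tool_pos: [648.4, 225.4, 163.5]
tcp_rot: [-180.0, -0.0, -167.0]
ft_force: [0.4, -0.0, -0.5]
finger_gap: 0.1
3.6 [648.39 225.42 163.46] [-1.8000e+02 -4.0000e-02 -1.6698e+02] F [ 0.39 -0.05 -0.54] gap 0.07
```

View pics/k2.png

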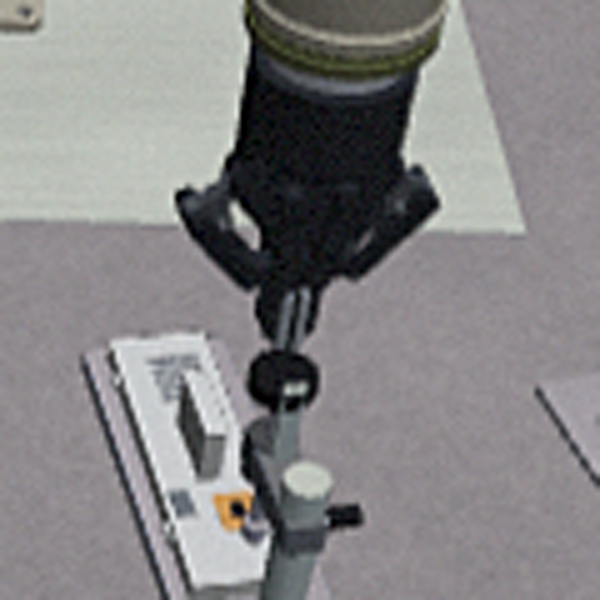

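The tips at (288,350) are centred just above the knob, with no contact yet at a reported 163.5.

```bash
for i in 1; do python3 -m creep '{"translation":[[0,0,2],[0,0,2],[0,0,2],[0,0,2],[0,0,0]],"rotation":[[0,0,0],[0,0,0],[0,0,0],[0,0,0],[0,0,0]],"claw":[0,0,0,0,0]}'; done
python3 -m creep '{"translation":[[0,0,2],[0,0,2],[0,0,0]],"rotation":[[0,0,0],[0,0,0],[0,0,0]],"claw":[0,0,0]}'
python3 -m creep '{"translation":[[0,0,2],[0,0,2],[0,0,0]],"rotation":[[0,0,0],[0,0,0],[0,0,0]],"claw":[0,0,0]}'
python3 look.py k3 scene 350 130 470 250 5
```

```text
time: 4.15
tool_pos: [648.4, 225.3, 155.4]
tcp_rot: [-180.0, -0.0, -167.0]
ft_force: [0.2, -0.2, 0.6]
finger_gap: -0.1
time: 4.45
tool_pos: [648.4, 225.4, 151.5]
tcp_rot: [-180.0, -0.0, -167.0]
ft_force: [-0.2, -0.2, 0.1]
finger_gap: -0.1
time: 4.75
tool_pos: [648.4, 225.4, 147.5]
tcp_rot: [180.0, -0.0, -167.0]
ft_force: [-0.7, -0.3, 0.9]
finger_gap: 0.1
4.75 [648.38 225.36 147.48] [ 1.8000e+02 -4.0000e-02 -1.6698e+02] F [-0.68 -0.25  0.9 ] gap 0.11
```

View pics/k3.png

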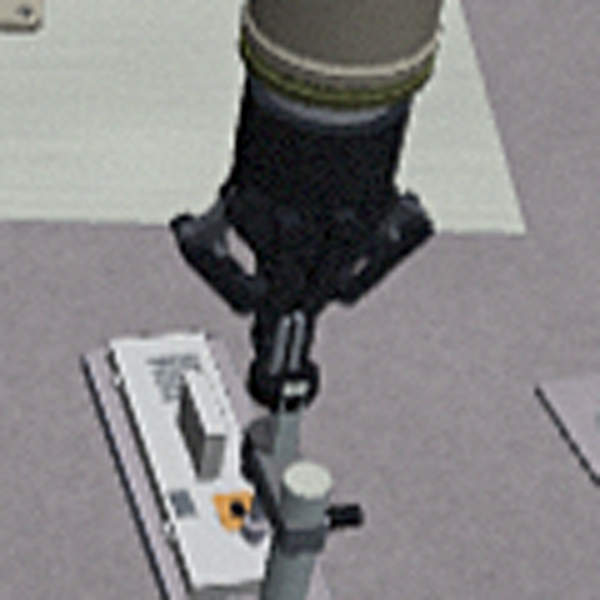

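```bash
python3 -m creep '{"translation":[[0,0,2],[0,0,0],[0,0,0]],"rotation":[[0,0,0],[0,0,0],[0,0,0]],"claw":[0,0,0]}'
python3 -m creep '{"translation":[[0,0,2],[0,0,0],[0,0,0]],"rotation":[[0,0,0],[0,0,0],[0,0,0]],"claw":[0,0,0]}'
python3 -m creep '{"translation":[[0,0,2],[0,0,0],[0,0,0]],"rotation":[[0,0,0],[0,0,0],[0,0,0]],"claw":[0,0,0]}'
python3 -m creep '{"translation":[[0,0,2],[0,0,0],[0,0,0]],"rotation":[[0,0,0],[0,0,0],[0,0,0]],"claw":[0,0,0]}'
python3 look.py k4 scene 350 130 470 250 5
```

```text
time: 5.1
tool_pos: [648.6, 225.4, 145.9]
tcp_rot: [180.0, -0.0, -167.0]
ft_force: [0.6, 0.4, -0.4]
finger_gap: 0.1
time: 5.4
tool_pos: [648.5, 225.4, 143.9]
tcp_rot: [-180.0, -0.0, -167.0]
ft_force: [0.2, 0.3, 0.4]
finger_gap: -0.3
time: 5.7
tool_pos: [648.6, 225.4, 141.9]
tcp_rot: [180.0, -0.0, -167.0]
ft_force: [-0.2, -0.5, 1.1]
finger_gap: -0.2
time: 6.0
tool_pos: [648.8, 225.5, 140.3]
tcp_rot: [180.0, 0.0, -167.0]
ft_force: [-0.4, 1.8, 1.3]
finger_gap: 0.1
6.0 [648.84 225.46 140.28] [ 1.8000e+02  3.0000e-02 -1.6698e+02] F [-0.43  1.75  1.32] gap 0.09
```

View pics/k4.png

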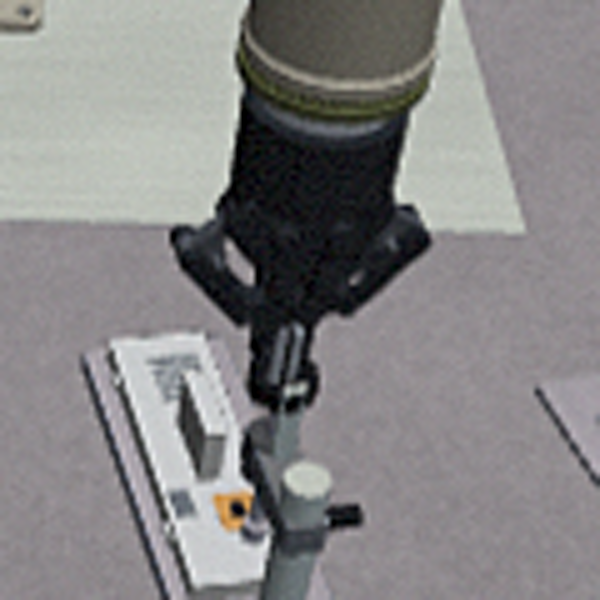

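```bash
python3 - <<'E'
from plan import *
a=[cv2.imread(f"pics/{k}.png")[300:470,220:350] for k in("k1","k2","k3","k4")]
a=[cv2.resize(x,None,fx=3,fy=3) for x in a]
o=np.vstack([np.hstack(a[:2]),np.hstack(a[2:])]);cv2.imwrite("pics/cmp.png",cv2.resize(o,(459,600)));
E
```

```text
(no output)
```

View pics/cmp.png

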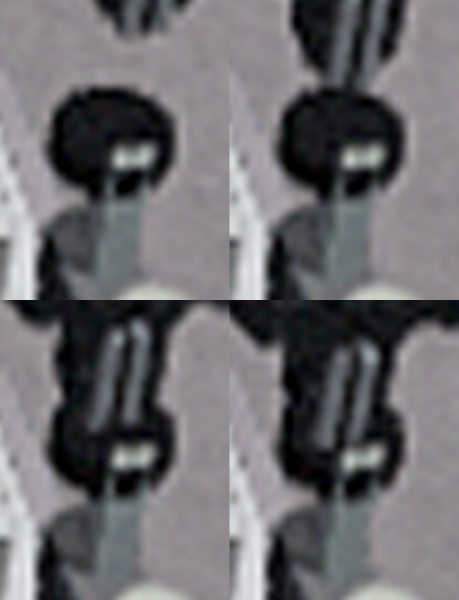

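```bash
python3 -m creep '{"translation":[[0,0,1],[0,0,1],[0,0,0]],"rotation":[[0,0,0],[0,0,0],[0,0,0]],"claw":[0,0,0]}'
python3 -m creep '{"translation":[[0,0,1],[0,0,1],[0,0,0]],"rotation":[[0,0,0],[0,0,0],[0,0,0]],"claw":[0,0,0]}'
python3 -m creep '{"translation":[[0,0,1],[0,0,1],[0,0,0]],"rotation":[[0,0,0],[0,0,0],[0,0,0]],"claw":[0,0,0]}'
python3 look.py k5 scene 350 130 470 250 5
```

```text
time: 6.35
tool_pos: [648.8, 225.5, 138.0]
tcp_rot: [-180.0, 0.0, -167.0]
ft_force: [1.0, -0.7, 2.5]
finger_gap: 0.2
time: 6.65
tool_pos: [648.8, 225.4, 135.9]
tcp_rot: [180.0, 0.0, -167.0]
ft_force: [2.3, 1.0, 2.1]
finger_gap: -0.1
time: 6.95
tool_pos: [648.7, 225.4, 133.9]
tcp_rot: [180.0, 0.0, -167.0]
ft_force: [1.9, 0.9, 3.3]
finger_gap: 0.3
6.95 [648.73 225.45 133.9 ] [ 1.8000e+02  1.0000e-02 -1.6698e+02] F [1.92 0.9  3.3 ] gap 0.31
```

View pics/k5.png

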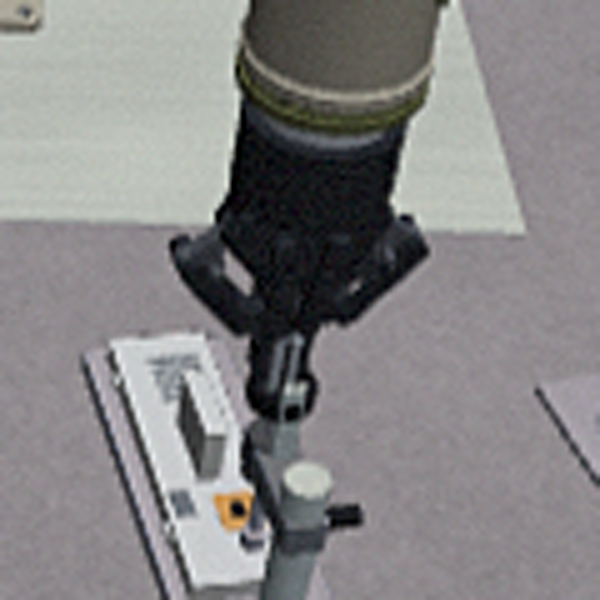

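The knob is going down: its bottom is at crop (283,415) and the foot has moved to (252,545). The force is about 3 N.

```bash
python3 -m creep '{"translation":[[0,0,2],[0,0,2],[0,0,2],[0,0,2],[0,0,0]],"rotation":[[0,0,0],[0,0,0],[0,0,0],[0,0,0],[0,0,0]],"claw":[0,0,0,0,0]}'
python3 -m creep '{"translation":[[0,0,1],[0,0,1],[0,0,0],[0,0,0]],"rotation":[[0,0,0],[0,0,0],[0,0,0],[0,0,0]],"claw":[0,0,0,0]}'
python3 look.py k6 scene 350 130 470 250 5
```

```text
time: 7.5
tool_pos: [648.7, 225.4, 125.7]
tcp_rot: [-180.0, 0.0, -167.0]
ft_force: [1.1, 1.0, 4.1]
finger_gap: 0.3
time: 7.9
tool_pos: [648.7, 225.4, 124.1]
tcp_rot: [-180.0, 0.0, -167.0]
ft_force: [1.8, 1.2, 3.5]
finger_gap: -0.2
7.9 [648.72 225.43 124.07] [-1.8000e+02  1.0000e-02 -1.6698e+02] F [1.78 1.16 3.47] gap -0.21
```

View pics/k6.png

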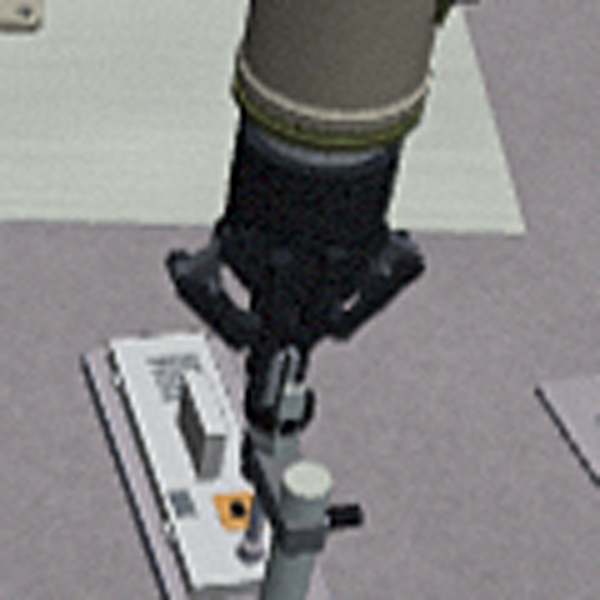

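```bash
for k in 1; do python3 -m creep '{"translation":[[0,0,1],[0,0,1],[0,0,0]],"rotation":[[0,0,0],[0,0,0],[0,0,0]],"claw":[0,0,0]}'; done
python3 -m creep '{"translation":[[0,0,1],[0,0,0],[0,0,0]],"rotation":[[0,0,0],[0,0,0],[0,0,0]],"claw":[0,0,0]}'
python3 -m creep '{"translation":[[0,0,1],[0,0,0],[0,0,0]],"rotation":[[0,0,0],[0,0,0],[0,0,0]],"claw":[0,0,0]}'
python3 -m creep '{"translation":[[0,0,1],[0,0,0],[0,0,0]],"rotation":[[0,0,0],[0,0,0],[0,0,0]],"claw":[0,0,0]}'
python3 look.py k7 scene 350 130 470 250 5
```

```text
time: 8.25
tool_pos: [648.7, 225.4, 121.9]
tcp_rot: [180.0, 0.0, -167.0]
ft_force: [2.4, 0.9, 4.0]
finger_gap: -0.0
time: 8.55
tool_pos: [648.7, 225.4, 121.0]
tcp_rot: [-180.0, 0.0, -167.0]
ft_force: [1.7, 1.0, 5.2]
finger_gap: 0.1
time: 8.85
tool_pos: [648.7, 225.4, 120.0]
tcp_rot: [-180.0, 0.0, -167.0]
ft_force: [2.8, 1.0, 4.7]
finger_gap: -0.0
time: 9.15
tool_pos: [648.7, 225.4, 119.1]
tcp_rot: [180.0, 0.0, -167.0]
ft_force: [2.1, 0.7, 4.6]
finger_gap: 0.1
9.15 [648.67 225.42 119.06] [ 1.8000e+02  1.0000e-02 -1.6698e+02] F [2.12 0.74 4.6 ] gap 0.08
```

View pics/k7.png

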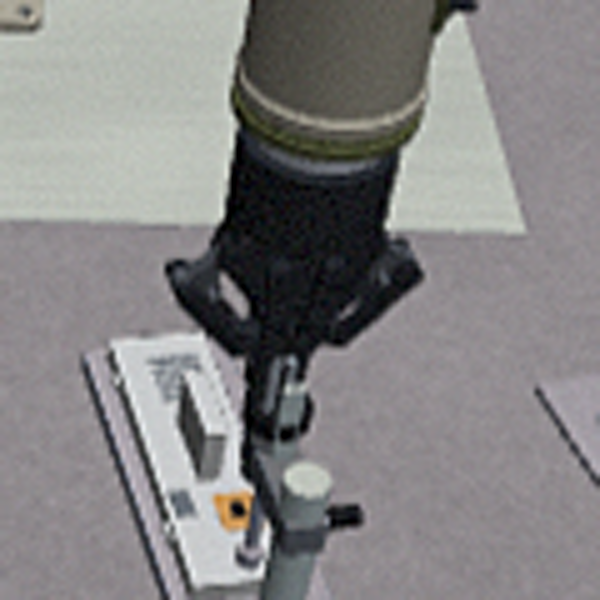

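```bash
for k in 1; do python3 -m creep '{"translation":[[0,0,1],[0,0,0],[0,0,0]],"rotation":[[0,0,0],[0,0,0],[0,0,0]],"claw":[0,0,0]}'; done
python3 -m creep '{"translation":[[0,0,1],[0,0,0],[0,0,0]],"rotation":[[0,0,0],[0,0,0],[0,0,0]],"claw":[0,0,0]}'
python3 -m creep '{"translation":[[0,0,1],[0,0,0],[0,0,0]],"rotation":[[0,0,0],[0,0,0],[0,0,0]],"claw":[0,0,0]}'
python3 look.py k8 scene 350 130 470 250 5
```

```text
time: 9.5
tool_pos: [648.7, 225.4, 118.3]
tcp_rot: [-180.0, 0.0, -167.0]
ft_force: [2.1, 1.3, 6.0]
finger_gap: 0.3
time: 9.8
tool_pos: [648.7, 225.5, 117.5]
tcp_rot: [-180.0, 0.0, -167.0]
ft_force: [0.9, 0.2, 7.3]
finger_gap: -0.3
time: 10.1
tool_pos: [648.7, 225.4, 116.6]
tcp_rot: [-180.0, 0.0, -167.0]
ft_force: [0.5, -0.7, 7.4]
finger_gap: 0.1
10.1 [648.7  225.44 116.64] [-1.8000e+02  2.0000e-02 -1.6698e+02] F [ 0.49 -0.68  7.41] gap 0.06
```

View pics/k8.png

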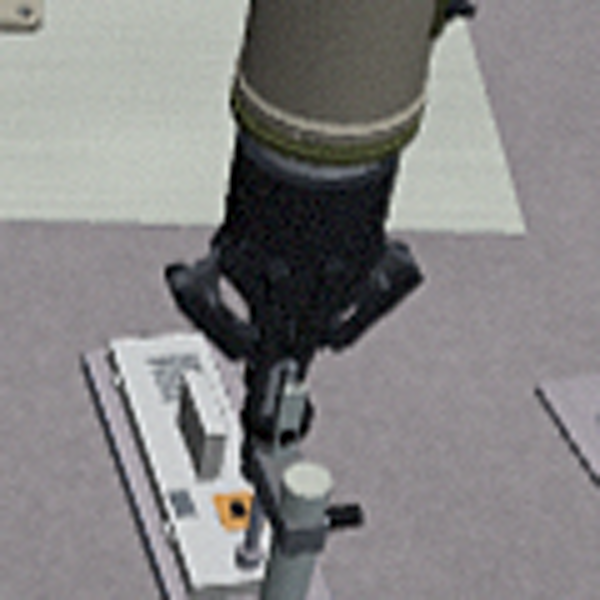

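The force rose from 4.8 to 7.4 N over the last 2.4 mm, and the foot at (248,562) has stopped, so it is resting gently on the module. Now I'll hold it for a second.

```bash
python3 -m creep '{"translation":[[0,0,0.3],[0,0,0],[0,0,0],[0,0,0],[0,0,0],[0,0,0],[0,0,0],[0,0,0],[0,0,0],[0,0,0]],"rotation":[[0,0,0],[0,0,0],[0,0,0],[0,0,0],[0,0,0],[0,0,0],[0,0,0],[0,0,0],[0,0,0],[0,0,0]],"claw":[0,0,0,0,0,0,0,0,0,0]}'
python3 -m creep '{"translation":[[0,0,-4],[0,0,-6],[0,0,-8],[0,0,-10],[0,0,-12],[0,0,-12],[0,0,-12],[0,0,-10],[0,0,0]],"rotation":[[0,0,0],[0,0,0],[0,0,0],[0,0,0],[0,0,0],[0,0,0],[0,0,0],[0,0,0],[0,0,0]],"claw":[0,0,0,0,0,0,0,0,0]}'
python3 look.py k9 scene 350 130 470 250 5
```

```text
time: 11.15
tool_pos: [648.7, 225.4, 116.5]
tcp_rot: [-180.0, 0.0, -167.0]
ft_force: [-0.1, -0.7, 7.4]
finger_gap: 0.4
time: 12.05
tool_pos: [649.7, 225.7, 192.3]
tcp_rot: [180.0, 0.2, -167.0]
ft_force: [-0.3, -0.0, -0.7]
finger_gap: 0.2
12.05 [649.7  225.73 192.35] [ 179.99    0.2  -166.98] F [-0.32 -0.02 -0.71] gap 0.2
```

View pics/k9.png

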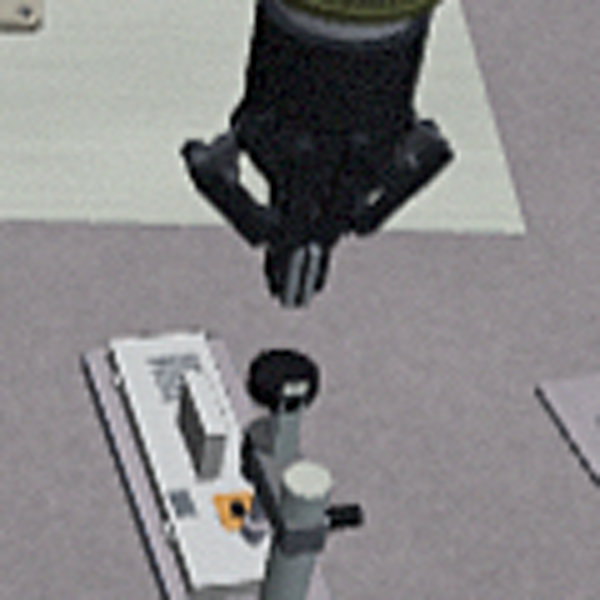

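The knob sprang back: it is again at (284,375). The touch implies the true tip height is the reported height plus 37 mm. I'll work out the horizontal part of the offset from the tip pixels.

```bash
python3 - <<'E'
from plan import *
for p,px in (([649.7,225.7,192.35],(299,305)),([648.4,225.4,163.5],(288,350)),([647.6,229.3,182.7],(302,319)),([647.8,227.7,209.9],(308,278))):
    t=np.array(px)/5+[350,130]
    for dz in (0,29,37):
        s=least_squares(lambda d:proj("scene",np.array(p)+[d[0],d[1],dz])[0]-t,[0,0]).x
        print(dz,s.round(1))
print(proj("scene",gp(0,0,71)),(proj("scene",[gp(88,0,178),gp(138,0,150),gp(0,0,71)])-[350,130])*5)
E
```

```text
0 [-33.9  13. ]
29 [-1.2  6.7]
37 [7.8 4.9]
0 [-29.3  11.5]
29 [2.  5.4]
37 [10.6  3.8]
0 [-31.9  12.3]
29 [0.3 5.9]
37 [9.2 4.2]
0 [-33.2  13.2]
29 [0.2 6.5]
37 [9.5 4.7]
[[391.43150374 209.68104759]] [[277.89675967 368.90629679]
 [299.47604691 477.94670313]
 [207.15751871 398.40523793]]
```

```bash
cat > fit3.py <<'E'
from h import *
def cr(p,f,o): return (np.array(p,float)+.5)/f-.5+np.array(o)
tg=lambda p:cr(p,5,(200,150)); sg=lambda p:cr(p,6,(350,185)); sk=lambda p:cr(p,5,(350,130))
O=[("top",tg,(325,520),(-100,-30,31)),("top",tg,(219,541),(-100,30,31)),("top",tg,(252,180),(100,-30,31)),
("top",tg,(203,570),(-135+0,45,15)),("top",tg,(352,533),(-135,-45,15)),("top",tg,(250,80),(135,-45,15)),
("scene",sg,(133,75),(-100,-30,31)),("scene",sg,(232,378),(100,-30,31)),("scene",sg,(240,502),(135,-45,15)),("scene",sg,(432,482),(135,45,15)),("scene",sg,(100,95),(-135,-45,15)),
("top",tg,(152,163),(88,0,178)),("scene",sk,(284,366),(88,0,178)),("top",tg,(137,80),(138,0,150)),("scene",sk,(308,479),(138,0,150)),
("scene",sk,(202,403),(0,0,71)),("top",tg,(226,352),(0,0,71))]
def r(p):
    o=[]
    for n,m,px,L in O:
        L=list(L)
        if abs(L[0])==135: L[0]+=p[3]
        c,s=np.cos(p[2]),np.sin(p[2]); P=[p[0]+c*L[0]-s*L[1],p[1]+s*L[0]+c*L[1],L[2]]
        q=proj(n,P)[0]-m(px)
        if n=="scene": q=q-p[4:6]
        o.append(q)
    o.append([p[4]/2,p[5]/2])
    return np.ravel(o)
a=least_squares(r,[563,207,0.23,0,0,0],loss='soft_l1');print(a.x,np.degrees(a.x[2]));v=r(a.x).reshape(-1,2).round(2)
for o,e in zip(O,v):print(o[0],o[3],e)
E
python3 fit3.py
```

```text
[ 5.63060801e+02  2.08727084e+02  2.38519103e-01  2.54479377e+01
  2.48921551e-01 -3.14386177e-01] 13.666137919031891
top (-100, -30, 31) [-0.15  0.04]
top (-100, 30, 31) [0.07 0.99]
top (100, -30, 31) [-1.03 -0.4 ]
top (-135, 45, 15) [-0.28 -0.03]
top (-135, -45, 15) [ 1.07 -0.29]
top (135, -45, 15) [ 0.76 -0.53]
scene (-100, -30, 31) [-0.16  0.54]
scene (100, -30, 31) [ 1.08 -0.79]
scene (135, -45, 15) [-0.19  0.29]
scene (135, 45, 15) [ 0.32 -0.52]
scene (-135, -45, 15) [-0.54 -0.59]
top (88, 0, 178) [-0.23 -0.03]
scene (88, 0, 178) [-0.42  1.15]
top (138, 0, 150) [0.78 0.34]
scene (138, 0, 150) [-0.76  0.33]
scene (0, 0, 71) [ 1.54 -0.32]
top (0, 0, 71) [-0.85  0.04]
```

```bash
sed -i 's/G=np.array(.*/G=np.array([563.0,207.3,0]);gy=13.6/' plan.py; python3 - <<'E'
from plan import *
plan(np.array([554,203,192.]),RG,6)
E
```

```text
{"translation": [[16.3, -0.1, -0.2], [16.3, -0.1, -0.2], [16.3, -0.0, -0.2], [16.3, -0.0, -0.2], [16.3, 0.0, -0.2], [16.3, 0.0, -0.2]], "rotation": [[0.0, 0.0003, -0.0017], [0.0, 0.0003, -0.0017], [0.0, 0.0003, -0.0017], [0.0, 0.0003, -0.0017], [0.0, 0.0003, -0.0017], [0.0, 0.0003, -0.0017]]}
```

```bash
python3 -m creep '{"translation":[[16,0,0],[16,0,0],[17,0,0],[17,0,5],[16,0,10],[16,0,15],[0,0,20],[0,0,20],[0,0,0],[0,0,0]],"rotation":[[0,0,-0.002],[0,0,-0.002],[0,0,-0.002],[0,0,-0.002],[0,0,-0.002],[0,0,0],[0,0,0],[0,0,0],[0,0,0],[0,0,0]],"claw":[0,30,60,85,85,85,85,85,85,85]}'
python3 look.py g1 scene 350 120 470 240 5;python3 look.py g1t top 180 130 310 270 4
```

```text
time: 13.1
tool_pos: [552.6, 202.7, 119.2]
tcp_rot: [-180.0, -0.1, -166.4]
ft_force: [0.3, 0.8, 0.9]
finger_gap: 85.1
13.1 [552.62 202.69 119.18] [-1.8000e+02 -1.0000e-01 -1.6641e+02] F [0.27 0.81 0.94] gap 85.11
13.15 [553.48 202.9  120.26] [-1.8000e+02  1.0000e-02 -1.6641e+02] F [-0.33  0.59  0.14] gap 84.77
```

View pics/g1.png

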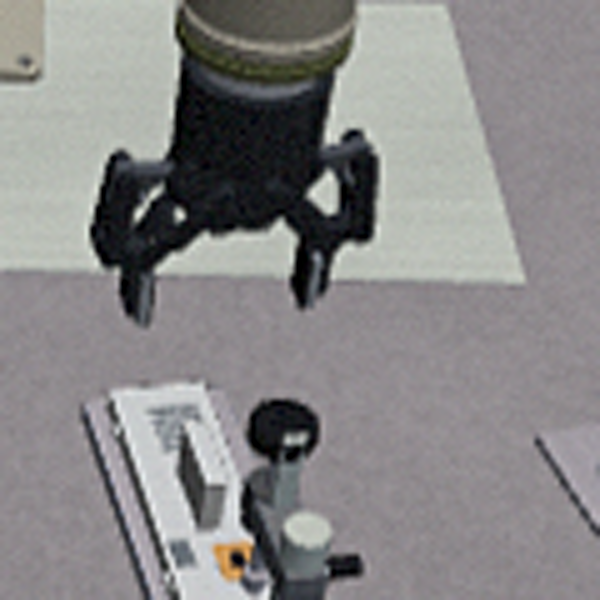

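View pics/g1t.png

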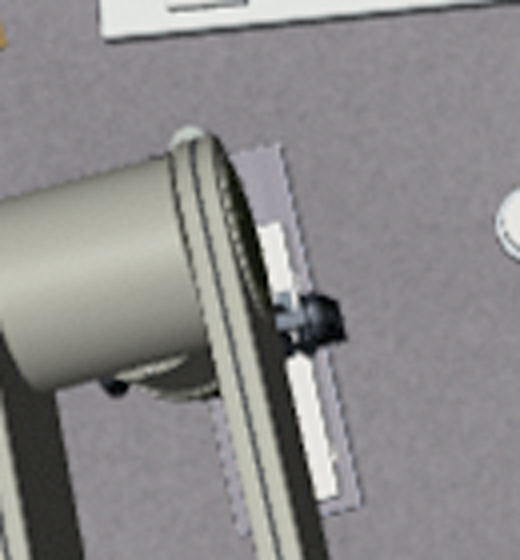

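The open fingertips are at scene crop (145,325) and (310,303). One knuckle is visible from the top at (318,320). I'll solve the offset from both.

```bash
python3 - <<'E'
from plan import *
p=np.array([553.5,202.9,120.3]);t=np.array([227.5,314])/5+[350,120]
for dz in(13,29,42,50):
    s=least_squares(lambda d:proj("scene",p+[d[0],d[1],dz])[0]-t,[0,0]).x;print(dz,s.round(1))
u=np.array([318,322])/4+[180,130]
for z in(150,180,210,240):
    s=least_squares(lambda d:proj("top",[d[0],d[1],z])[0]-u,[550,150]).x;print(z,s.round(1), R.from_euler('z',-13.6,degrees=True).apply(np.r_[s,0]-np.r_[p[:2],0])[:2])
E
```

```text
13 [-35.7  10.9]
29 [-17.    8.2]
42 [-1.9  5.9]
50 [7.4 4.5]
150 [579.1 156. ] [ 13.82275833 -51.56618963]
180 [575.2 152. ] [  9.09500249 -54.54177964]
210 [571.3 148. ] [  4.36724666 -57.51736966]
240 [567.4 144. ] [ -0.36050918 -60.49295967]
```

```bash
python3 -m creep '{"translation":[[-2,0,12],[0,0,14],[0,0,14],[0,0,14],[0,0,14],[0,0,10],[0,0,6],[0,0,4],[0,0,0]],"rotation":[[0,0,0],[0,0,0],[0,0,0],[0,0,0],[0,0,0],[0,0,0],[0,0,0],[0,0,0],[0,0,0]],"claw":[85,85,85,85,85,85,85,85,85]}'
python3 look.py g2 scene 350 140 450 260 5
```

```text
time: 14.1
tool_pos: [555.1, 203.3, 31.3]
tcp_rot: [-180.0, -0.0, -166.4]
ft_force: [-0.1, -0.1, -0.1]
finger_gap: 85.5
14.1 [555.08 203.29  31.32] [-1.8000e+02 -2.0000e-02 -1.6641e+02] F [-0.11 -0.09 -0.1 ] gap 85.47
```

View pics/g2.png

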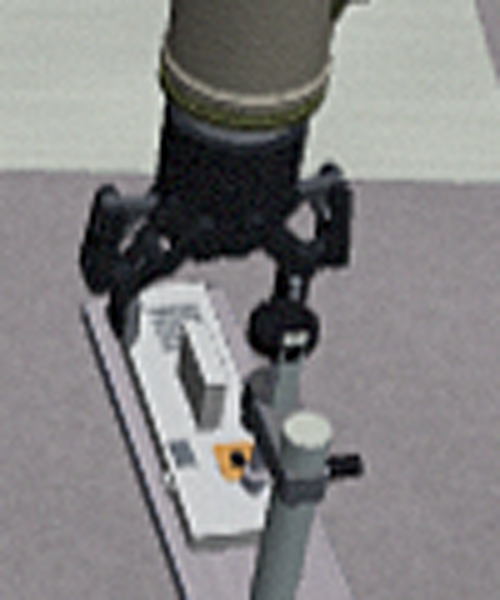

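```bash
python3 -m creep '{"translation":[[0,0,8],[0,0,8],[0,0,6],[0,0,4],[0,0,2],[0,0,0]],"rotation":[[0,0,0],[0,0,0],[0,0,0],[0,0,0],[0,0,0],[0,0,0]],"claw":[85,85,85,85,85,85]}'
python3 look.py g3 scene 350 140 450 260 5
```

```text
time: 14.75
tool_pos: [554.9, 203.3, 3.3]
tcp_rot: [-180.0, -0.0, -166.4]
ft_force: [-0.2, 0.6, 0.1]
finger_gap: 84.3
14.75 [554.91 203.27   3.26] [-1.8000e+02 -4.0000e-02 -1.6641e+02] F [-0.21  0.57  0.11] gap 84.34
```

View pics/g3.png

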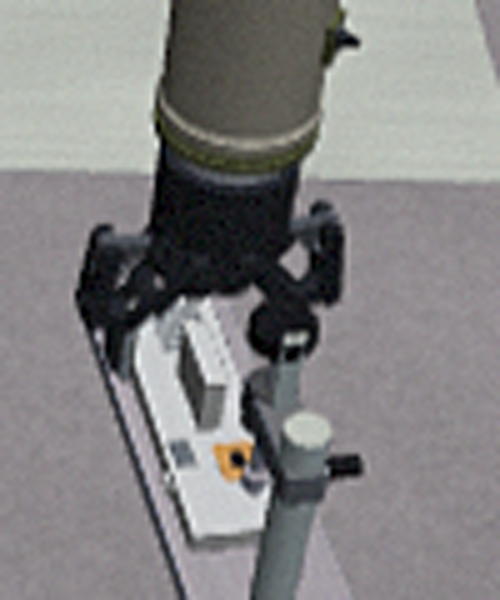

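```bash
python3 - <<'E'
from plan import *
f=lambda P:((proj("scene",P)-[350,140])*5).round(0).tolist()
print("rib top",f([gp(-25,0,71),gp(25,0,71),gp(0,0,71)]))
for x in(-30,-15,0):
  for z in(40,52,64): print(x,z,f(gp(x,-46,z)))
E
```

```text
rib top [[195.0, 318.0], [219.0, 379.0], [206.0, 348.0]]
-30 40 [[111.0, 358.0]]
-30 52 [[112.0, 344.0]]
-30 64 [[114.0, 329.0]]
-15 40 [[117.0, 376.0]]
-15 52 [[119.0, 362.0]]
-15 64 [[120.0, 347.0]]
0 40 [[123.0, 394.0]]
0 52 [[125.0, 380.0]]
0 64 [[127.0, 365.0]]
```

The fingertip at (122,375) fits x≈-3, z≈52 in the gauge frame, as intended. Closing on the rib.

```bash
python3 -m creep '{"translation":[[0,0,0],[0,0,0],[0,0,0],[0,0,0],[0,0,0],[0,0,0],[0,0,0],[0,0,0]],"rotation":[[0,0,0],[0,0,0],[0,0,0],[0,0,0],[0,0,0],[0,0,0],[0,0,0],[0,0,0]],"claw":[60,40,20,5,5,5,5,5]}' 60
python3 look.py g4 scene 350 140 450 260 5
```

```text
time: 15.6
tool_pos: [555.3, 203.4, 3.9]
tcp_rot: [180.0, 0.0, -166.4]
ft_force: [-0.8, -0.1, 1.4]
finger_gap: 13.1
15.6 [555.34 203.41   3.87] [ 1.8000e+02  2.0000e-02 -1.6641e+02] F [-0.83 -0.11  1.4 ] gap 13.06
```

View pics/g4.png

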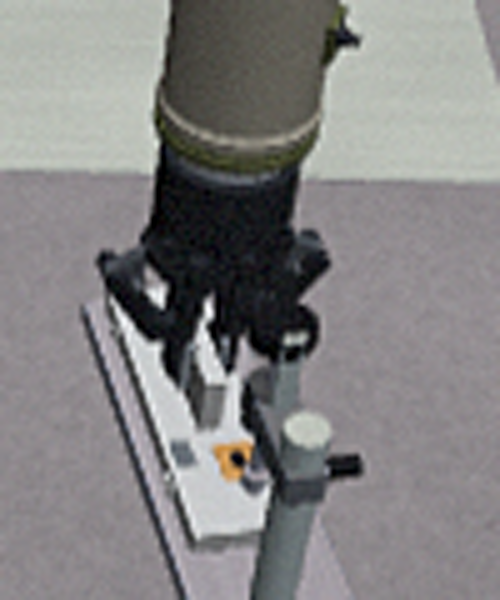

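It is gripped: the gap reads 13.1, and the fingers sit on either side of the rib at (185,375) and (232,365). I'll lift 9 mm, draw it back and raise it.

```bash
python3 -m creep '{"translation":[[0,0,-3],[0,0,-3],[0,0,-3],[0,0,0],[5,0,0],[10,0,0],[10,0,0],[10,0,0],[10,0,0],[0,0,0]],"rotation":[[0,0,0],[0,0,0],[0,0,0],[0,0,0],[0,0,0],[0,0,0],[0,0,0],[0,0,0],[0,0,0],[0,0,0]],"claw":[5,5,5,5,5,5,5,5,5,5]}'
python3 look.py d1 scene 330 120 450 240 5
```

```text
time: 16.65
tool_pos: [509.7, 192.4, 12.4]
tcp_rot: [-180.0, -0.1, -166.4]
ft_force: [-0.3, -0.2, -1.9]
finger_gap: 13.2
16.65 [509.72 192.43  12.37] [-1.800e+02 -7.000e-02 -1.664e+02] F [-0.32 -0.22 -1.86] gap 13.21
```

View pics/d1.png

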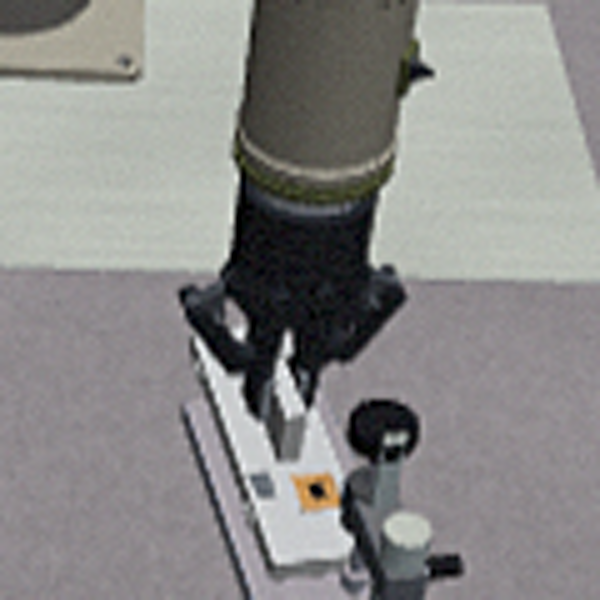

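The module's far end at (350,560) is clear of the foot at (352,582). I'll draw it a little farther, raise it and plan the carry.

```bash
python3 -m creep '{"translation":[[10,0,-2],[8,0,-8],[5,0,-15],[0,0,-25],[0,0,-30],[0,0,-30],[0,0,-25],[0,0,-15],[0,0,0]],"rotation":[[0,0,0],[0,0,0],[0,0,0],[0,0,0],[0,0,0],[0,0,0],[0,0,0],[0,0,0],[0,0,0]],"claw":[5,5,5,5,5,5,5,5,5]}'
python3 look.py d2 scene 290 60 450 240 3
cat >> plan.py <<'E'
RG0=R.from_euler('xyz',[180,0,-166.4],degrees=True)
o_t=RG0.inv().apply(np.array([563.0,207.3,15])-np.array([555.3,203.4,3.87]))  # module_under in tool frame at grip
E
python3 - <<'E'
from plan import *
print(o_t)
n=RP.apply([0,0,1]);print("n",n)
for h in(0,60):
  print(h,PAD+n*h-RT.apply(o_t), RT.as_euler('xyz',degrees=True))
t=PAD+n*60-RT.apply(o_t)
plan(t,RT,16)
E
```

```text
time: 17.6
tool_pos: [490.6, 187.8, 165.4]
tcp_rot: [180.0, 0.3, -166.4]
ft_force: [0.3, 0.5, -2.6]
finger_gap: 13.4
17.6 [490.64 187.8  165.38] [ 179.99    0.27 -166.41] F [ 0.26  0.5  -2.56] gap 13.4
[ -8.40115395   1.98005363 -11.13      ]
n [-0.33330509  0.05040766  0.94147054]
0 [ 588.89308936 -234.03608719   82.48944368] [180.   19.7 171.4]
60 [ 568.8947841  -231.01162788  138.97767636] [180.   19.7 171.4]
{"translation": [[1.3, -26.6, 1.5], [0.7, -26.6, 1.6], [0.1, -26.6, 1.7], [-0.5, -26.6, 1.8], [-1.1, -26.6, 2.0], [-1.7, -26.5, 2.1], [-2.3, -26.5, 2.2], [-2.8, -26.4, 2.4], [-3.4, -26.3, 2.6], [-4.0, -26.2, 2.8], [-4.6, -26.1, 3.0], [-5.1, -26.0, 3.2], [-5.7, -25.8, 3.4], [-6.2, -25.7, 3.6], [-6.7, -25.5, 3.9], [-7.3, -25.3, 4.1]], "rotation": [[0.0042, -0.0211, 0.024], [0.0042, -0.0211, 0.024], [0.0042, -0.0211, 0.024], [0.0042, -0.0211, 0.024], [0.0042, -0.0211, 0.024], [0.0042, -0.0211, 0.024], [0.0042, -0.0211, 0.024], [0.0042, -0.0211, 0.024], [0.0042, -0.0211, 0.024], [0.0042, -0.0211, 0.024], [0.0042, -0.0211, 0.024], [0.0042, -0.0211, 0.024], [0.0042, -0.0211, 0.024], [0.0042, -0.0211, 0.024], [0.0042, -0.0211, 0.024], [0.0042, -0.0211, 0.024]]}
```

View pics/d2.png

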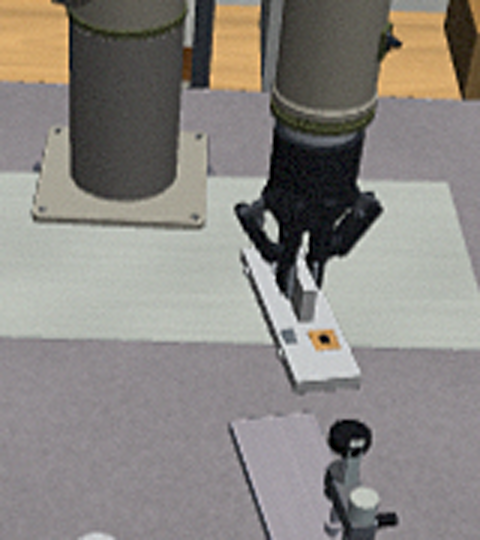

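```bash
python3 -m creep '{"translation":[[1.5,-26.5,1.5],[0.5,-26.5,1.5],[0,-26.5,1.5],[-0.5,-26.5,2],[-1,-26.5,2],[-1.5,-26.5,2],[-2,-26.5,2],[-3,-26.5,2.5]],"rotation":[[0.004,-0.021,0.024],[0.004,-0.021,0.024],[0.004,-0.021,0.024],[0.004,-0.021,0.024],[0.004,-0.021,0.024],[0.004,-0.021,0.024],[0.004,-0.021,0.024],[0.004,-0.021,0.024]],"claw":[5,5,5,5,5,5,5,5]}'
python3 -m creep '{"translation":[[-3.5,-26.5,2.5],[-4,-26,3],[-4.5,-26,3],[-5,-26,3],[-5.5,-26,3.5],[-6,-25.5,3.5],[-6.5,-25.5,4],[-7,-25.5,4],[0,0,0],[0,0,0]],"rotation":[[0.004,-0.021,0.024],[0.004,-0.021,0.024],[0.004,-0.021,0.024],[0.004,-0.021,0.024],[0.004,-0.021,0.024],[0.004,-0.021,0.024],[0.004,-0.021,0.024],[0.004,-0.021,0.024],[0,0,0],[0,0,0]],"claw":[5,5,5,5,5,5,5,5,5,5]}'
python3 look.py p1 scene 160 120 300 270 4;python3 look.py p1t top 350 140 470 260 5
python3 - <<'E'
from plan import *
t=PAD+RP.apply([0,0,60])-RT.apply(o_t)
plan(t,RT,1)
E
```

```text
time: 18.45
tool_pos: [527.0, -22.4, 148.0]
tcp_rot: [-179.1, 9.6, -177.4]
ft_force: [-0.4, -0.2, -2.6]
finger_gap: 13.1
time: 19.45
tool_pos: [565.5, -230.3, 135.2]
tcp_rot: [179.8, 19.2, 171.3]
ft_force: [-0.7, 0.1, -2.0]
finger_gap: 13.1
19.45 [ 565.47 -230.28  135.24] [179.78  19.25 171.26] F [-0.71  0.06 -2.04] gap 13.06
19.5 [ 565.88 -229.83  135.84] [179.8   19.29 171.32] F [-1.11  0.71 -2.89] gap 12.93
{"translation": [[-3.5, -1.0, -1.5]], "rotation": [[0.003, -0.0063, -0.0006]]}
```

View pics/p1.png

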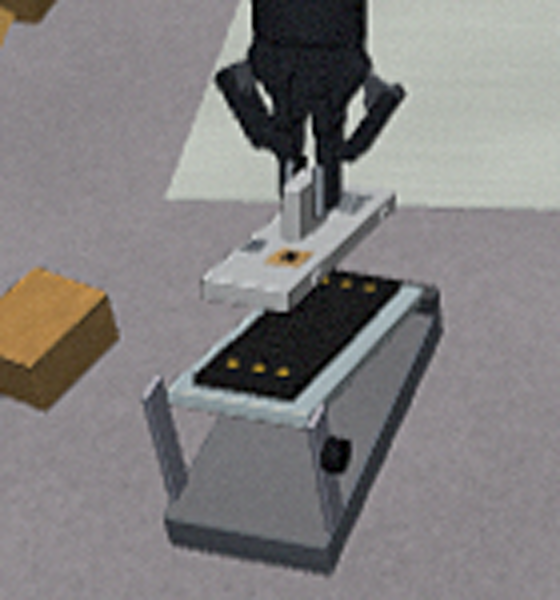

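View pics/p1t.png

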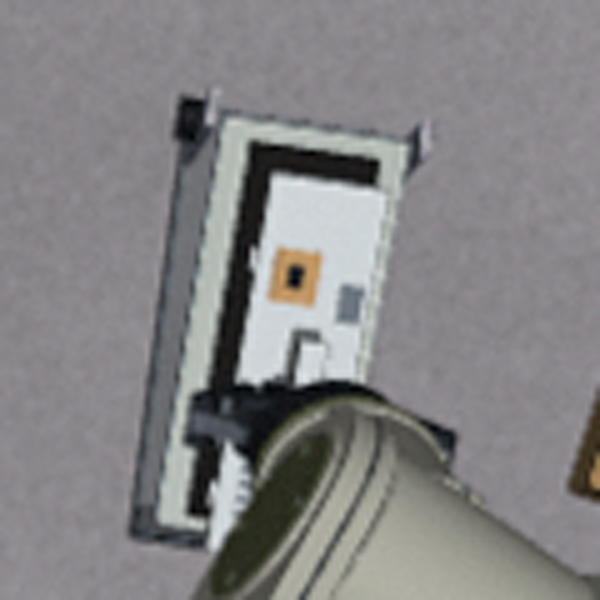

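Both views show the module hanging over the pad, with its far-end corners at scene (203,280) and (290,293) and top (275,177) and (385,188). I'll fit its pose and compare it with the pad.

```bash
cat > fit4.py <<'E'
from plan import *
def cr(p,f,o): return (np.array(p,float)+.5)/f-.5+np.array(o)
O=[("top",(275,177),(100,30,16)),("top",(385,188),(100,-30,16)),
("scene",(203,280),(100,-30,16)),("scene",(203,297),(100,-30,0)),("scene",(290,293),(100,30,16)),("scene",(290,310),(100,30,0)),("scene",(397,195),(-100,30,16)),("scene",(394,213),(-100,30,0)),("scene",(291,236),(25,0,16)),("top",(313,340),(25,0,56))]
M={"top":lambda p:cr(p,5,(350,140)),"scene":lambda p:cr(p,4,(160,120))}
def r(p):
    Rm=R.from_euler('ZYX',[p[3],-p[4],p[5]])
    return np.ravel([proj(n,p[:3]+Rm.apply(L))[0]-M[n](px) for n,px,L in O]+[[p[5]*20,0]])
a=least_squares(r,[580,-230,150,-.15,.34,0],loss='soft_l1',x_scale=[1,1,1,.01,.01,.01])
print(a.x[:3].round(1),np.degrees(a.x[3:]).round(2));print(r(a.x).reshape(-1,2).round(2).tolist())
print("in pad frame",RP.inv().apply(a.x[:3]-PAD).round(1))
_,p,Rt=now()
print("tool-frame pred in pad frame",RP.inv().apply(p+Rt.apply(o_t)-PAD).round(1), "world-offset pred",RP.inv().apply(p+np.array([7.7,3.9,11.1])+Rt.apply([0,0,0])-PAD).round(1))
print("actual offs in tool",Rt.inv().apply(a.x[:3]-p).round(1),o_t.round(1))
E
python3 fit4.py
```

```text
[ 572.5 -230.   148.8] [-8.11 20.24 -0.61]
[[-0.73, -0.84], [0.99, 0.25], [-0.08, -1.14], [-0.01, 0.32], [0.18, -0.66], [0.13, 0.84], [-0.29, -0.51], [0.29, 0.05], [0.27, 1.85], [0.37, 0.39], [-0.21, 0.0]]
in pad frame [-1.9 -0.4 57. ]
tool-frame pred in pad frame [-3.4  1.  58.5] world-offset pred [-1.5  4.  55.5]
actual offs in tool [-10.    0.6  -9.7] [ -8.4   2.  -11.1]
```

The tool-frame prediction and the fit agree to about 1.5 mm, and the module is 57 mm above the pad. Descending along the normal.

```bash
python3 -m creep '{"translation":[[-2,0,4],[0,0,8],[0,0,8],[0,0,8],[0,0,8],[0,0,6],[0,0,3],[0,0,0]],"rotation":[[0.002,-0.006,0],[0,0,0],[0,0,0],[0,0,0],[0,0,0],[0,0,0],[0,0,0],[0,0,0]],"claw":[5,5,5,5,5,5,5,5]}'
python3 look.py p2 scene 160 120 300 270 4;python3 look.py p2t top 350 140 470 260 5
python3 - <<'E'
from plan import *
_,p,Rt=now();print("pred",RP.inv().apply(p+Rt.apply(o_t)-PAD).round(1))
E
```

```text
time: 20.35
tool_pos: [583.7, -233.1, 95.5]
tcp_rot: [180.0, 19.8, 171.3]
ft_force: [-0.2, -0.5, -1.8]
finger_gap: 13.0
20.35 [ 583.74 -233.11   95.46] [179.97  19.76 171.35] F [-0.23 -0.51 -1.77] gap 12.99
20.4 [ 583.95 -233.29   96.03] [179.99  19.8  171.35] F [-0.19  0.29 -1.81] gap 12.99
pred [ 0.1 -0.1 14.8]
```

View pics/p2.png

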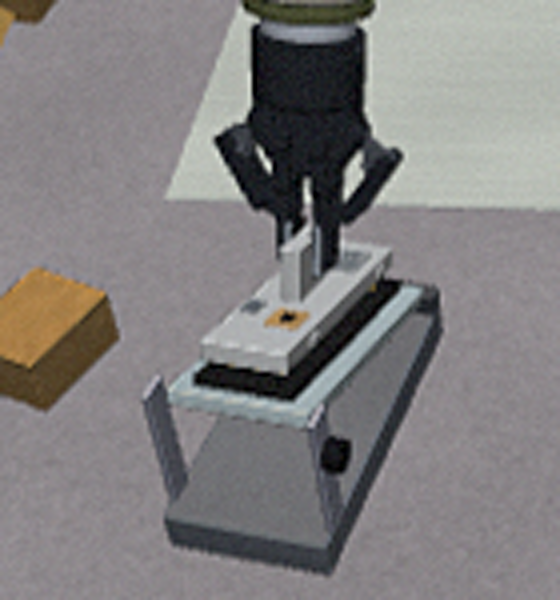

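View pics/p2t.png

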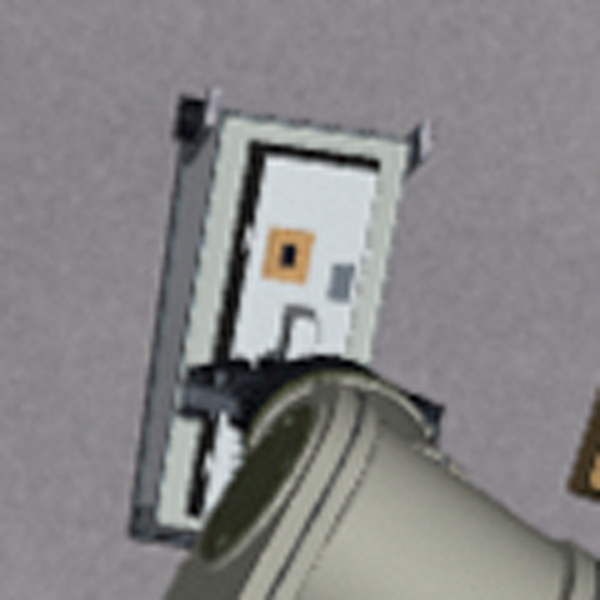

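The module is nearly aligned with the pad, with about 14 mm to go. I'll approach slowly and watch the force along the normal.

```bash
cat > f.py <<'E'
from plan import *
s,p,Rt=now();n=RP.apply([0,0,1]);print("t",round(s["time"],2),"Fn",round(float(s["ft_force"]@n),2),s["ft_force"].round(2),"T",s["wrist_torque"].round(2),"pred",RP.inv().apply(p+Rt.apply(o_t)-PAD).round(2),"rpy",s["tcp_rot"].round(2))
E
python3 -m creep '{"translation":[[0,0,3],[0,0,3],[0,0,2],[0,0,1],[0,0,0]],"rotation":[[0,0,0],[0,0,0],[0,0,0],[0,0,0],[0,0,0]],"claw":[5,5,5,5,5]}' >/dev/null; python3 f.py
python3 -m creep '{"translation":[[0,0,1],[0,0,0],[0,0,0]],"rotation":[[0,0,0],[0,0,0],[0,0,0]],"claw":[5,5,5]}' >/dev/null; python3 f.py
python3 -m creep '{"translation":[[0,0,1],[0,0,0],[0,0,0]],"rotation":[[0,0,0],[0,0,0],[0,0,0]],"claw":[5,5,5]}' >/dev/null; python3 f.py
python3 -m creep '{"translation":[[0,0,1],[0,0,0],[0,0,0]],"rotation":[[0,0,0],[0,0,0],[0,0,0]],"claw":[5,5,5]}' >/dev/null; python3 f.py
```

```text
t 20.95 Fn -1.98 [ 0.27 -0.12 -2.  ] T [0.08 0.32 0.01] pred [-0.28  0.08  5.39] rpy [179.99  19.79 171.35]
t 21.25 Fn 0.04 [-0.86 -0.37 -0.24] T [0.08 0.31 0.04] pred [ 0.14 -0.07  4.84] rpy [-179.99   19.83  171.35]
t 21.55 Fn 1.51 [-3.07  0.9   0.47] T [0.07 0.2  0.03] pred [ 0.15 -0.08  3.81] rpy [-179.99   19.84  171.35]
t 21.85 Fn 3.5 [-3.71  0.91  2.35] T [-0.03  0.2   0.01] pred [ 0.13 -0.09  2.78] rpy [-179.99   19.83  171.35]
```

```bash

python3 -m creep '{"translation":[[0,0,1],[0,0,0],[0,0,0]],"rotation":[[0,0,0],[0,0,0],[0,0,0]],"claw":[5,5,5]}' >/dev/null; python3 f.py
python3 -m creep '{"translation":[[0,0,1],[0,0,0],[0,0,0]],"rotation":[[0,0,0],[0,0,0],[0,0,0]],"claw":[5,5,5]}' >/dev/null; python3 f.py
python3 look.py p3 scene 160 120 300 270 4;python3 look.py p3t top 350 140 470 260 5
```

```text
t 22.15 Fn 4.35 [-5.75  0.97  2.53] T [ 0.    0.25 -0.  ] pred [ 0.09 -0.09  1.78] rpy [-179.99   19.83  171.36]
t 22.45 Fn 6.36 [-5.59  1.54  4.7 ] T [0.   0.29 0.03] pred [ 0.06 -0.09  0.84] rpy [-179.99   19.82  171.36]
22.45 [ 588.68 -234.1    83.29] [-179.99   19.82  171.36] F [-5.59  1.54  4.7 ] gap 12.86
22.5 [ 588.66 -234.09   83.29] [-179.99   19.82  171.35] F [-7.36  1.25  4.75] gap 13.01
```

View pics/p3.png

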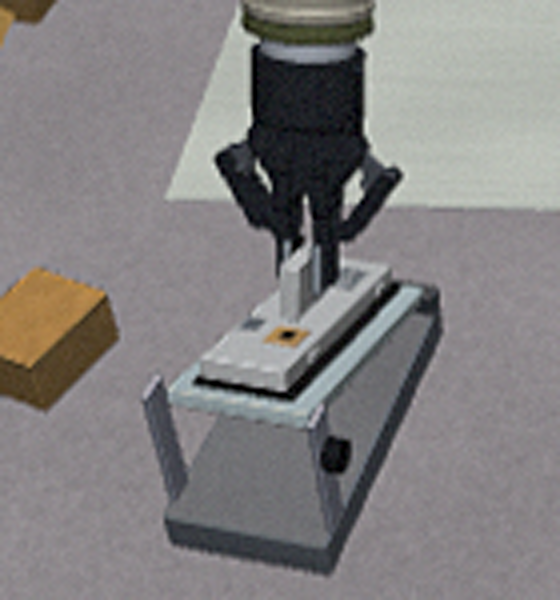

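View pics/p3t.png

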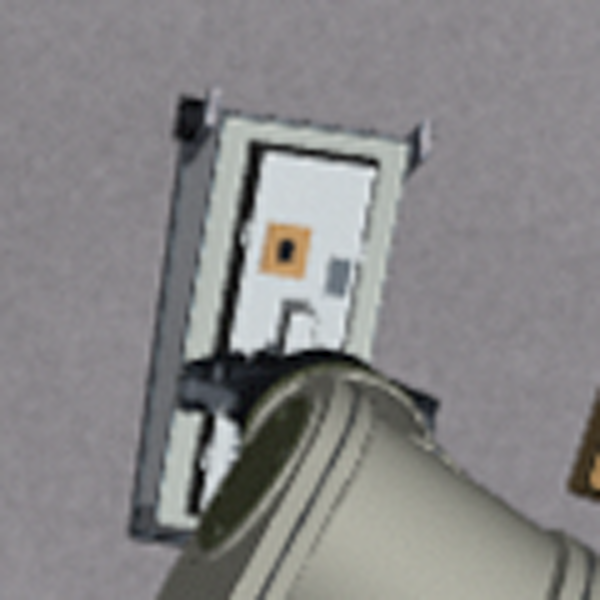

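```bash
python3 look.py p4 scene 200 170 270 230 11; python3 f.py
```

```text
22.55 [ 588.69 -234.09   83.34] [-179.99   19.83  171.35] F [-5.65  1.45  4.73] gap 13.11
t 22.6 Fn 5.49 [-6.61  0.76  3.44] T [ 0.08  0.26 -0.  ] pred [ 0.06 -0.1   0.87] rpy [-179.99   19.82  171.36]
```

View pics/p4.png

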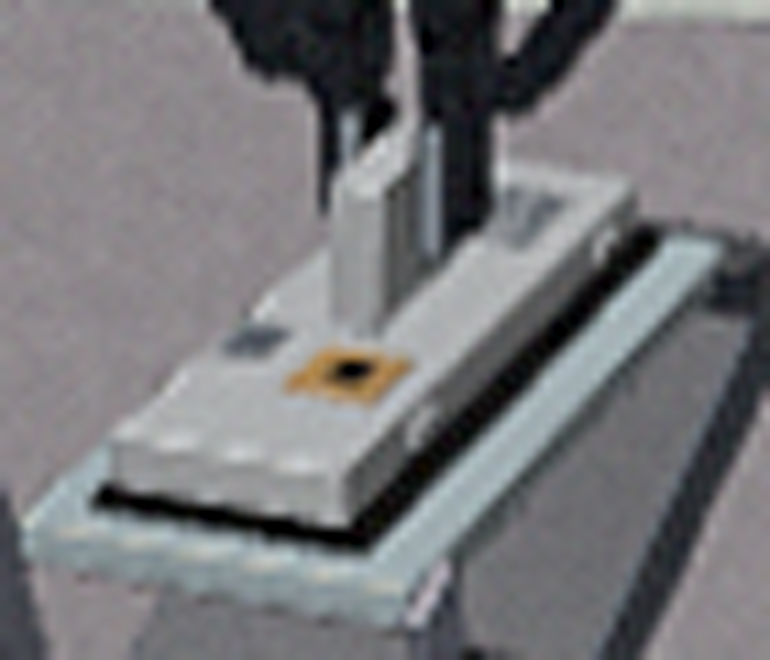

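```bash
python3 - <<'E'
from plan import *
f=lambda L:((proj("scene",[PAD+RP.apply(l) for l in L])-[200,170]+.5)*11-.5).round(0).tolist()
print("pad base",f([(105,-35,-8),(105,35,-8),(-105,35,-8)]),"seen (95,503),(365,550),(662,247)")
for z in(0,-3): print(z,"mod",f([(100,-30,z+16),(100,-30,z),(100,30,z+16),(100,30,z),(-100,30,z+16),(-100,30,z)]))
print("seen",[(113,440),(113,488),(347,472),(350,528),(635,185),(632,232)])
E
```

```text
pad base [[92.0, 531.0], [367.0, 580.0], [667.0, 253.0]] seen (95,503),(365,550),(662,247)
0 mod [[119.0, 436.0], [120.0, 496.0], [355.0, 477.0], [355.0, 537.0], [646.0, 176.0], [645.0, 230.0]]
-3 mod [[119.0, 447.0], [120.0, 507.0], [355.0, 488.0], [355.0, 549.0], [646.0, 187.0], [644.0, 240.0]]
seen [(113, 440), (113, 488), (347, 472), (350, 528), (635, 185), (632, 232)]
```

The visible dark region includes the pad's 8 mm sides, so my first fit put the face too low and may have biased the slope. I'll refit with the pad as a raised box.

```bash
sed 's/im.max(2)<80/im.max(2)<65/g' fit2.py > fit5.py
python3 - <<'E'
s=open('fit5.py').read()
s=s.replace("C=[(105,35),(105,-35),(-105,-35),(-105,35)]","C=[(x,y,z) for x in(105,-105) for y in(35,-35) for z in(0,-8)]")
s=s.replace("np.array([[x,y,0] for x,y in C])","np.array(C,float)")
s=s.replace("q=(proj(n,P3(p))*64).astype(np.float32)","q=cv2.convexHull((proj(n,P3(p))*64).astype(np.float32))")
s+='''
for n in ct:
    rr=[]
q=b.x
for d in ([0]*5,[0,0,0,0,.02],[0,0,0,0,-.02]):
    f=least_squares(lambda v:rs(np.r_[v,q[4]+d[4]]),q[:4],loss='soft_l1',f_scale=.3,x_scale=[1,1,1,.01],diff_step=1e-4);print(d[4],f.cost,f.x)
'''
open('fit5.py','w').write(s)
E
python3 fit5.py; sed 's/<65/<75/g' fit5.py | python3 - | tail -4;  sed 's/<65/<55/g' fit5.py | python3 - | tail -4
```

```text
top [387.625 168.625] [424.625 245.375]
scene [209.375 186.875] [258.625 219.375]
0.8715176682931032 2.7391081821009524
[ 5.91258348e+02 -2.32263561e+02  9.88017740e+01 -1.32836265e-01
  3.80060300e-01] [-7.61095733 21.77585116]
0.6004993266082556 2.287185375654782
0 36.68530295585168 [ 5.91258386e+02 -2.32263847e+02  9.88013090e+01 -1.32805594e-01]
0.02 41.65864274553839 [ 5.91611772e+02 -2.32452073e+02  9.84393749e+01 -1.30129490e-01]
-0.02 42.429220325242945 [ 5.90833628e+02 -2.32154311e+02  9.89428263e+01 -1.37746476e-01]
0.5545772990760777 3.171645381205727
0 33.58941100059433 [ 5.91611059e+02 -2.32177021e+02  9.92146086e+01 -1.34514316e-01]
0.02 38.74933756702738 [ 5.91554030e+02 -2.32122041e+02  9.90390787e+01 -1.29134781e-01]
-0.02 39.03537883186708 [ 5.91027610e+02 -2.32094512e+02  9.95270096e+01 -1.40413412e-01]
0.6549543246042355 1.7738191442563749
0 40.75349260629799 [ 5.91106483e+02 -2.32245610e+02  9.83904433e+01 -1.31285856e-01]
0.02 45.03503984321466 [ 5.91584253e+02 -2.32419758e+02  9.79672810e+01 -1.23449247e-01]
-0.02 46.60603521550677 [ 5.90676342e+02 -2.32205043e+02  9.82003154e+01 -1.35654917e-01]
```

```bash
cat > fit6.py <<'E'
from h import *
def cr(p,f,o): return (np.array(p,float)+.5)/f-.5+np.array(o)
def cent(n,box):
    im=cv2.imread(f"pics/{n}0.png").astype(float)[box[1]:box[3],box[0]:box[2]]
    w=np.clip(im[:,:,2]-im[:,:,0]-25,0,None)
    w8=cv2.resize(w,None,fx=4,fy=4,interpolation=cv2.INTER_CUBIC);m=(w8>25).astype(np.uint8)
    k,l,st,c=cv2.connectedComponentsWithStats(m);o=[]
    for i in range(1,k):
        if st[i,4]>10:
            yy,xx=np.where(l==i);ww=w8[yy,xx];o.append([((xx+.5)@ww/ww.sum())/4-.5+box[0],((yy+.5)@ww/ww.sum())/4-.5+box[1],st[i,4]])
    return np.array(o)
T=cent("top",(392,172,424,246));S=cent("scene",(205,184,262,216));print(T.round(1).tolist());print(S.round(1).tolist())
if len(T)==6 and len(S)==6:
    T=T[:,:2][np.argsort(T[:,1])];S=S[:,:2][np.argsort(-S[:,1])]
    tf,tn=[q[np.argsort(q[:,0])] for q in(T[:3],T[3:])]; sf,sn=[q[np.argsort(-q[:,0])] for q in(S[:3],S[3:])]
    def r(p):
        Rm=R.from_euler('ZY',[p[3],-p[4]]);a,b=p[5:7]
        F=p[:3]+Rm.apply([(a,b,0),(a,0,0),(a,-b,0)]);N=p[:3]+Rm.apply([(-a,b,0),(-a,0,0),(-a,-b,0)])
        return np.ravel([proj("top",F)-tf,proj("top",N)-tn,proj("scene",F)-sf,proj("scene",N)-sn])
    s=least_squares(r,[592,-232,98,-.14,.36,80,20],x_scale=[1,1,1,.01,.01,1,1]);print(s.x.round(2),np.degrees(s.x[3:5]));print(r(s.x).reshape(-1,2).round(2).tolist())
    J=s.jac;print("sd",(np.sqrt(np.diag(np.linalg.inv(J.T@J)))*.2).round(4))
E
python3 fit6.py
```

```text
[[404.6, 178.1, 152.0], [411.1, 179.0, 177.0], [417.8, 180.0, 149.0], [394.5, 235.2, 146.0], [400.9, 236.2, 141.0], [407.6, 237.2, 151.0]]
[[240.4, 189.7, 64.0], [246.1, 190.7, 47.0], [251.9, 191.7, 57.0], [217.7, 210.5, 85.0], [224.3, 211.7, 90.0], [230.3, 212.7, 91.0]]
[ 5.9181e+02 -2.3251e+02  9.8900e+01 -1.5000e-01  3.6000e-01  7.9860e+01
  1.7950e+01] [-8.59990237 20.68906868]
[[0.16, -0.08], [0.27, -0.02], [0.27, -0.05], [0.14, -0.01], [0.34, -0.06], [0.16, -0.05], [0.33, 0.1], [0.02, -0.05], [0.34, 0.02], [0.13, -0.04], [0.31, -0.01], [0.27, 0.09]]
sd [0.1987 0.1727 0.3431 0.0024 0.0038 0.2492 0.1987]
```

Triangulating the six brass contacts gives a clean fit, with the contacts at ±80 and ±18 mm. The pad is at (591.8, -232.5, 98.9), yaw -8.6°, slope 20.7°. I'll refit the module in the current picture against that.

```bash
sed -i 's/^PAD=.*/PAD=np.array([591.8,-232.5,98.9]);py=-8.6;sl=20.7/' plan.py; cat > fit7.py <<'E'
from plan import *
O=[("s",(113,440),(100,-30,16)),("s",(113,488),(100,-30,0)),("s",(347,472),(100,30,16)),("s",(350,528),(100,30,0)),("s",(635,185),(-100,30,16)),("s",(632,232),(-100,30,0)),
("t",(264,150),(100,30,16)),("t",(376,165),(100,-30,16))]
def m(n,px): return ((np.array(px)+.5)/11-.5+[200,170]) if n=="s" else ((np.array(px)+.5)/5-.5+[350,140])
def r(p):
    Rm=RP*R.from_euler('ZYX',[p[3],-p[4],0])
    return np.ravel([proj({"s":"scene","t":"top"}[n],PAD+RP.apply(p[:3])+Rm.apply(L))[0]-m(n,px) for n,px,L in O])
a=least_squares(r,[0,0,0,0,0],x_scale=[1,1,1,.01,.01])
print("in pad frame",a.x[:3].round(2),"yaw,pitch err deg",np.degrees(a.x[3:]).round(2));print(r(a.x).reshape(-1,2).round(2).tolist())
f=lambda L:((proj("scene",[PAD+RP.apply(l) for l in L])-[200,170]+.5)*11-.5).round(0).tolist()
print("pad base",f([(105,-35,-8),(105,35,-8),(-105,35,-8)]),"seen (95,503),(365,550),(662,247)")
E
python3 fit7.py; python3 f.py
```

```text
in pad frame [ 3.26 -1.39 -2.76] yaw,pitch err deg [ 0.63 -0.07]
[[-0.13, -0.77], [-0.03, 0.4], [0.28, -0.02], [-0.01, 0.46], [-0.08, -0.34], [0.06, 0.3], [-0.12, -0.02], [0.21, 0.04]]
pad base [[92.0, 511.0], [367.0, 560.0], [668.0, 247.0]] seen (95,503),(365,550),(662,247)
t 22.6 Fn 5.57 [-6.61  0.76  3.44] T [ 0.08  0.26 -0.  ] pred [ 0.39 -0.07 -2.57] rpy [-179.99   19.82  171.36]
```

The module sits at (+3.3, -1.4) mm, pressed about 2.8 mm and flush within about 0.1°. The force of roughly 8 N corresponds to about 2.6 mm of travel. I'll settle and do a last check of the whole scene.

```bash
python3 -m creep '{"translation":[[0,0,0],[0,0,0],[0,0,0],[0,0,0],[0,0,0]],"rotation":[[0,0,0],[0,0,0],[0,0,0],[0,0,0],[0,0,0]],"claw":[5,5,5,5,5]}'; python3 f.py; python3 look.py end scene 0 0 640 400 1; python3 look.py endt top 0 0 640 400 1
```

```text
time: 23.1
tool_pos: [588.7, -234.1, 83.3]
tcp_rot: [-180.0, 19.8, 171.4]
ft_force: [-5.5, 1.0, 4.1]
finger_gap: 12.8
t 23.1 Fn 5.82 [-5.47  0.98  4.13] T [ 0.01  0.24 -0.01] pred [ 0.41 -0.05 -2.55] rpy [-179.99   19.83  171.36]
23.1 [ 588.69 -234.08   83.34] [-179.99   19.83  171.36] F [-5.47  0.98  4.13] gap 12.84
23.15 [ 588.67 -234.1    83.32] [-179.99   19.82  171.36] F [-5.78  0.74  3.64] gap 13.26
```

View pics/end.png

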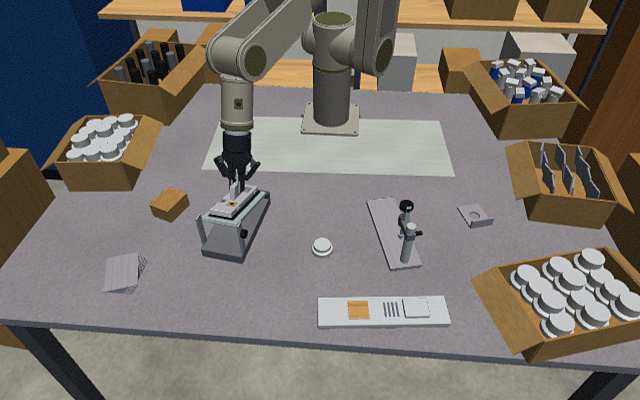

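View pics/endt.png

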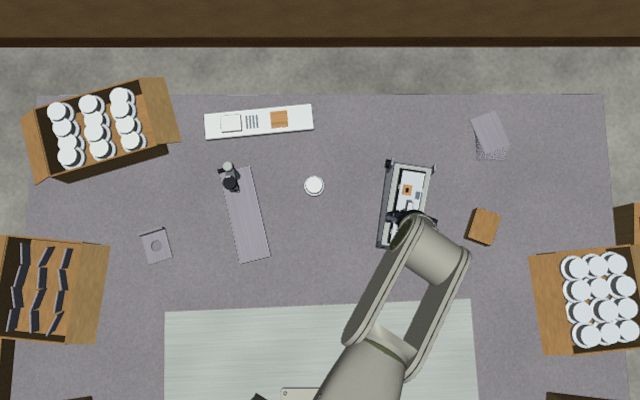

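The gauge foot is up, with the knob at scene (407,205). The cap (322,246), carton (170,203) and bracket (476,215) are where they started, and the module is on the pad. Handing in.

```bash
python3 -c "
from bench import *
hand_in();print(sense()['time'])"
```

```text
the job is handed in; nothing more can be done
the job is handed in; nothing more can be done
```

The job is handed in, and no verdict came back. The module was still gripped and pressed on the sloping pad about 23 s into the 58 s limit.

**What I did:** I pressed the knob until the foot rested on the module. The wrist force rose from about 5 to 7.4 N over the last 2.4 mm. I held it there for a second and the knob sprang back up. I then took the module by its rib at 60 N, lifted it 9 mm, drew it out from under the foot, carried it over and pressed it onto the pad.

**Last checks:**

| Check | Measured | Limit |
|---|---|---|
| Off centre along the pad | about +3.3 mm | 15 mm |
| Off centre across the pad | about -1.4 mm | 12 mm |
| Turned along the pad | about 0.6° | 6.9° (0.12 rad) |
| Tilt up the slope | about 0.1° | 2.3° (0.04 rad) |
| Pad pressed in, from the picture | about 2.8 mm | 1 to 5.8 mm |
| Pad pressed in, from the force (about 8 N) | about 2.3 to 2.6 mm | 1 to 5.8 mm |

The gauge foot was up, and the cap, bracket and carton had not visibly moved.

**Disagreements:**
- **Fingertip height:** the fingertips proved to be about 37 mm short of the reported tip position, in the pictures and by touch. I worked with that offset.
- **Pad slope:** my first outline fit gave about 19.7° and a face about 3 mm too low, because it took the pad's dark sides for its face. Triangulating the brass contacts gave 20.7°. The tool reads 19.8°, but the picture shows the module itself flush.
- **Side force:** about 4 N of friction along the slope remained while pressing.

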